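# Fetch the feeder's crank from under the budgie cage and mesh it on its splined shaft

### The job

The hand crank of the seed feeder has slid under the budgie cage: use the wooden-handled hook to drag it out from under the cage (no fingers on the crank until its hub is out), and leave the hook lying flat on the table. Then set the crank on the feeder's splined shaft, turned so that the teeth mesh, and push it fully home before letting go. Do not knock the cage or shift the dish, perch cone, bell, jar, mineral block, wooden perch or brush.

Things in the scene. Friction and masses are not known exactly. Their poses are not given: they have to be found in the camera images.
- crank: Aluminium hand crank, 190 g, standing hub down. Origin: centre of the hub's flat underside; z up; x along the arm. Hub 42 mm across, z 0 to 32 mm. Arm: bar 14 mm wide, z 24 to 32 mm (24 mm free under it), out to x = 73 mm; at x = 70 mm a black upright hand knob, 18 mm across, z 32 to 70 mm. The hub is hollow from below (27 mm deep) with six inward teeth.
- crank_boss (a point): Middle of the smooth round boss to hold the crank by, on the hub's axis on top of the hub: 24 mm across, 24 mm high (z 32 to 56 mm above the hub's underside); this point is 44 mm above the underside. Axes as crank.
- crank_mouth (a point): Same place and axes as crank's origin, the mouth of the toothed hub. The six gaps between its inward teeth lie at 0, 60, 120, 180, 240 and 300 degrees from the arm (x axis), the teeth halfway between; the tooth tips leave a 22 mm bore.
- shaft_seat (a point): On the axis of the feeder's upright steel splined shaft, on top of the 52 mm flange where the hub's underside rests when home, 50 mm above the table. z up, x along one of the shaft's six outward teeth (60 degrees apart, 5 mm thick, 31 mm across the tips, 14 mm high). The shaft stands at any angle; its bearing is stiff (0.3 N m).
- shaft_top (a point): Tip of the shaft's plain round pilot nose (19 mm across, tapered over its last 5 mm to 8 mm), 25 mm above shaft_seat, same axes. The hub meshes when the crank's arm points along any of the six shaft teeth, to within about 6 degrees; otherwise it stops on top of the teeth, 14 mm short of home.
- feeder: Seed feeder fixed to the table. Origin on the table under the shaft axis; x from the shaft towards the clear tube. Grey housing x -45 to 120 mm, y -50 to 50 mm, 42 mm high. Tube with white lid: centre 92 mm along x, 47 mm across the lid, top 134 mm above the table. The crank's knob strikes the tube if the arm points within about 20 degrees of it; any other tooth serves.
- cage: Wire budgie cage, fixed. Origin on the table under its centre; front (door) face towards its own -x. 240 mm deep in x, 340 mm wide in y; on four corner legs 12 mm across, wire floor 100 mm above the table, walls up to 300 mm. The crank stands on the table under the wire floor, its hub axis 45 to 65 mm behind the front face.
- hook: Drag hook lying flat, 120 g. Origin: underside of the wooden handle's centre; z up. Handle along x, 100 mm long, 16 mm wide, 20 mm high. A steel rod 10 mm thick (z 0 to 10 mm) runs from it along +x to x = 180 mm, turns to +y as far as y = 62 mm, then back to x = 158 mm (centre lines). Between rod and lip 52 mm are clear: room for the hub.
- hook_bend (a point): Middle of the hook's cross bar: x = 180 mm, y = 31 mm from hook's origin, 5 mm above its underside; same axes. The hub lies on its handle side when hooked.
- dish: Bystander: shallow round aluminium dish, 84 mm across the rim, 24 mm high. Origin: centre of its underside.
- cone: Bystander: white ceramic perch cone, 60 mm across the foot, 70 mm high. Origin: centre of its underside.
- bell: Bystander: blue plastic bell toy, 48 mm across, 46 mm high. Origin: centre of its underside.
- jar: Bystander: closed glass jar with steel lid, 60 mm across, 90 mm high. Origin: centre of its underside.
- block: Bystander: whitish mineral block, 50 x 30 x 20 mm, on the table under the cage. Origin: centre of its underside.
- perch: Bystander: square wooden perch stick, 150 x 16 x 16 mm, long along its x axis, on the table under the cage. Origin: centre of its underside.
- brush: Bystander: small hand brush about 170 mm long, lying on the table at the far left. Origin near its middle.
There are look-alikes about, which are no part of the job. Leave any yellow look-alike of the hook alone. Leave any red look-alike of the crank alone.

How it is judged:
By the outcome, as a careful person would: the job done as asked, in the order asked, and still so for the second after the job is handed in, with the robot touching nothing.
It also fails if it takes over 72 s, if anything falls off the work surface, if the arm or the gripper's body presses on something with over 40 N, if the wrist force passes 120 N, or if a joint passes its speed limit or range.

### The arm

A 7-joint arm with a two-finger parallel gripper is mounted at the origin on the work surface. World frame = base frame: x ahead of the robot, y to its left, z up, the work surface at z = 0. Lengths are in m, angles in rad, forces in N, time in s.
With the tool pointing down it reaches from about 0.4 to 0.85 m from the base axis. Payload 4.5 kg.
Tool frame: the origin (TCP) lies on the centre line of the jaws, within the pads' length; the fingertips stand 14 mm ahead of it and the grasp point (between the pads) lies 5 mm behind it (nose_length is the distance from the TCP to the fingertips, in m); x points along the fingers, y is the direction in which the jaws open and shut, and the axes are right-handed (so a half turn about x gives the same grasp; the last joint's range is limited). The gripper opens to 88 mm and grips with 3 to 60 N. Pads are 18 mm wide; open, the fingers measure 123 mm over their backs; the gripper's body (75 mm by 187 mm) begins 45 mm behind the grasp point.
Start: joints at [1.329, 0.689, -0.195, 1.565, 0.157, 0.902, -0.215], TCP at [0.17, -0.601, 0.215] pointing down, gripper open.
Joint ranges: [-3.01, 3.01], [-0.46, 2.08], [-1.47, 1.51], [0.13, 2.56], [-1, 4.14], [0.04, 2.09], [-2.66, 2.66]. Speed limits (rad/s): [2.57, 2.57, 3.14, 3.14, 3.14, 3.14, 3.14].

### API

Orientations are given as a unit quaternion [x, y, z, w].
In Python, from plant import get_state, snapshot, camera_params, finish_job, boxes_of, silhouettes, spot_point, nose_length gives the robot as it stands.
- The arm moves only by the tool apply_moves, never from a script. Its arguments are lists of equal length, an entry for each row: "delta_pos": the shift along the tool's x, y, z in cm, a list of three; "yaw": the turn about the tool's x in rad; "gripper": the opening in per cent of the stroke, from 0 (shut) to 100 (fully open). A call has 1 to 10 rows; each row is the pose to reach, as a shift and turn from the pose measured when the call began, along the tool's axes at that moment; what a row does not reach only later rows make up. A row lasts 1/12 s, in which the tool goes at most 41.7 mm and 7.16 degrees, less where a joint would pass 70% of its speed; a pose out of reach is approached as far as the arm can. A call with a gripper value outside its range is refused whole. The fingers move at their own pace and stop on an object; "force" is the grip in N (left out, the last holds). Time passes only in rows, so rows that repeat a pose let the fingers close. It gives the time, the measured TCP pose, the force and the opening at its end, in the units of the state.
- get_state(): the state, without advancing time (a new reading comes with each control period).
- snapshot(name): name is "side" or "top"; returns the picture (400x640x3 uint8, red, green, blue); there is no depth.
- camera_params(name): a dict with "fovy" (degrees; the focal length in pixels is half the picture's height over the tangent of half this angle, whatever the lens; pixels are square), "cx", "cy" (the principal point, pixels), "position" and "orientation" of the camera in the world. Camera axes: x right, y down, z forward; pixel columns grow to the right and rows downward; lengths in m; the calibration is good to about 2 mm. A picture is of the moment at which its call begins. camera_params takes no time and is no camera call.
- finish_job(): hands the job in, once; it reports no verdict.
Trained networks look in the newest picture that a camera, given by its name, has taken for a name from the list of things; names that differ only in an ending like _2 or _b are one class to them, and where a whole thing is asked for, a point or a joint stands for the part that bears it (a point fixed in the world has none). Each returns a list of dicts, best first, with "score" (0 to 1); they miss things now and then, are a little off and sometimes report something else, mostly with a low value. They report only what shows in the picture. A call takes as long as a camera call. They do not tell look-alikes from the thing itself.
- boxes_of(thing, camera): "bbox" ([left, top, width, height] in pixels, round what is visible of it).
- silhouettes(thing, camera): "mask" (400x640 bool, what is visible of it) and "bbox" ([left, top, width, height] in pixels, round what is visible of it).
- spot_point(thing, camera): "pixel" ([column, row] in pixels: a listed point, or the origin of a listed thing).
The state is a dict: "clock": time; "q": joint angles; "qd": joint speeds; "joint_torque": joint torques, N m; "tool_pos": TCP position; "eef_rot": TCP orientation; "contact_force": force on the tool from outside, world axes, zero at the start; "moment": the same for the moment, N m; "opening": opening from 0.0 (shut) to 1.0 (fully open).
Only numpy, scipy, OpenCV 4.12 (cv2) and the standard library are available. Lean on these libraries where they do the work, as an engineer would, in place of code of your own. Each camera call takes 0.05 s, during which the arm holds its last target.

## Working session

There is one attempt and no reset: what is moved stays moved. The work goes in short steps, Python scripts to look and compute and a tool call to move; the robot and the scene stay as the last step left them, time stands still between calls to the robot, and variables do not carry over. Pictures are saved under pics/ and viewed, and the job is handed in when it is done.

Besides the shell and the picture viewer there is one more tool, called after "Call:" as name(argument=value, ...), one argument or row to a line, values as JSON. apply_moves: Moves the arm, as the interface text tells. Its arguments: {"type":"object","properties":{"delta_pos":{"type":"array"},"yaw":{"type":"array"},"gripper":{"type":"array"},"force":{"type":"number"}},"required":["delta_pos","yaw","gripper"]}

```bash
ls; mkdir -p pics; python3 - <<'E'
from plant import *
import cv2
s=get_state()
for k,v in s.items(): print(k,v)
print(nose_length if not callable(nose_length) else nose_length())
for n in("side","top"):
    print(n,camera_params(n)); im=snapshot(n); cv2.imwrite(f"pics/{n}0.png",im[:,:,::-1])
E
```

```text
pics
clock 0.0
q [ 1.32878769  0.68998567 -0.1945331   1.56631929  0.15732837  0.90251366
 -0.21509757]
qd [-3.97744060e-04  1.08811987e-03 -4.82721084e-04  7.11725859e-04
  1.21653547e-03  8.74046933e-05  7.40949179e-04]
joint_torque [-1.00458747e-03 -5.27562439e+01 -1.26698121e+00 -1.53428024e+01
 -5.26273577e-02  6.56740231e-03  1.36964923e-04]
tool_pos [ 0.16997261 -0.6007484   0.21381611]
eef_rot [-0.70024874 -0.09787676  0.70052677 -0.0966131 ]
contact_force [ 0.15590772 -0.45476963 -0.23346841]
moment [ 0.00175325 -0.06014604  0.03553163]
opening 1.0030068139059294
0.014
side {'fovy': 44.63020235942416, 'cx': 319.2510956552593, 'cy': 200.5068004499845, 'position': array([ 0.09621505, -0.22150696,  1.38994544]), 'orientation': array([ 0.866865  , -0.47564905,  0.06924884, -0.13231651])}
top {'fovy': 43.87742402432615, 'cx': 320.047379916584, 'cy': 203.07169044044227, 'position': array([0.35533692, 0.02452397, 1.2757641 ]), 'orientation': array([-0.69749114,  0.7151475 , -0.03466912,  0.02946527])}
```

View pics/side0.png

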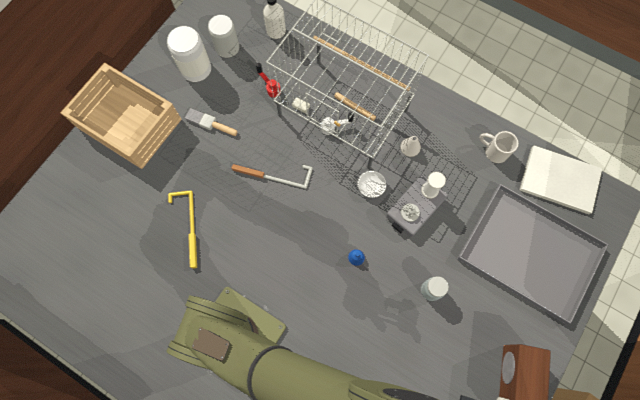

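View pics/top0.png

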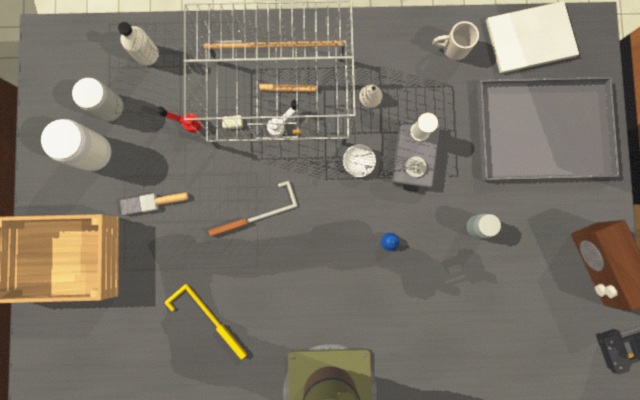

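```bash
cat > h.py <<'E'
from plant import *
import cv2, numpy as np
from scipy.spatial.transform import Rotation as R
def cam(n):
    c=camera_params(n); f=200/np.tan(np.radians(c['fovy'])/2)
    return c,f,R.from_quat(c['orientation']).as_matrix()
def w(n,px,z):
    c,f,M=cam(n); d=M@np.array([(px[0]-c['cx'])/f,(px[1]-c['cy'])/f,1]); p=np.array(c['position'])
    return p+d*(z-p[2])/d[2]
def pj(n,P):
    c,f,M=cam(n); q=M.T@(np.array(P)-c['position']); return np.array([c['cx']+f*q[0]/q[2],c['cy']+f*q[1]/q[2]])
def tri(pxs):
    A=np.zeros((3,3));b=np.zeros(3)
    for n,px in pxs.items():
        c,f,M=cam(n); d=M@np.array([(px[0]-c['cx'])/f,(px[1]-c['cy'])/f,1]); d/=np.linalg.norm(d)
        P=np.eye(3)-np.outer(d,d); A+=P;b+=P@c['position']
    return np.linalg.solve(A,b)
def crop(n,im,x,y,ww,hh,name,s=4):
    cv2.imwrite(f"pics/{name}.png",cv2.resize(im[y:y+hh,x:x+ww,::-1],None,fx=s,fy=s,interpolation=cv2.INTER_CUBIC))
E
python3 - <<'E'
from h import *
Z=dict(crank=0,crank_boss=.044,crank_mouth=0,shaft_seat=.05,shaft_top=.075,feeder=0,cage=0,hook=0,hook_bend=.005,dish=0,cone=0,bell=0,jar=0,block=0,perch=0,brush=0)
im={}
for n in("top","side"): im[n]=snapshot(n)
for t,z in Z.items():
    for n in("top","side"):
        r=spot_point(t,n)
        print(t,n,[(round(q['score'],2),np.round(q['pixel'],1).tolist(),w(n,q['pixel'],z)[:2].round(3).tolist()) for q in r[:3]])
crop("top",im["top"],180,80,180,150,"t1")
crop("side",im["side"],220,80,180,130,"s1")
crop("top",im["top"],330,70,150,130,"t2")
print(get_state()['clock'])
E
```

```text
crank top [(0.93, [192.4, 123.1], [0.689, 0.342]), (0.59, [275.2, 129.2], [0.668, 0.126])]
crank side [(0.59, [277.1, 88.2], [0.7, 0.334]), (0.54, [326.9, 129.1], [0.664, 0.122]), (0.21, [355.1, 108.6], [0.772, 0.085])]
crank_boss top [(0.85, [273.4, 122.6], [0.674, 0.127]), (0.63, [189.4, 118.6], [0.69, 0.339])]
crank_boss side [(0.75, [328.9, 120.3], [0.674, 0.122]), (0.66, [270.0, 83.5], [0.683, 0.345])]
crank_mouth top [(0.98, [193.1, 127.1], [0.679, 0.34]), (0.63, [273.7, 128.6], [0.67, 0.13])]
crank_mouth side [(0.79, [271.7, 90.9], [0.683, 0.343]), (0.63, [328.2, 126.1], [0.675, 0.124])]
shaft_seat top [(0.57, [415.6, 166.3], [0.553, -0.227]), (0.19, [415.6, 164.6], [0.557, -0.227])]
shaft_seat side [(0.55, [412.8, 212.6], [0.554, -0.237])]
shaft_top top [(0.4, [417.2, 164.2], [0.554, -0.226])]
shaft_top side [(0.55, [411.1, 209.4], [0.551, -0.228])]
feeder top [(0.78, [409.4, 170.0], [0.552, -0.221]), (0.44, [278.6, 125.5], [0.678, 0.117]), (0.32, [415.0, 166.2], [0.561, -0.236])]
feeder side [(0.64, [356.2, 256.3], [0.369, -0.164]), (0.59, [407.3, 215.2], [0.555, -0.228]), (
[... 842 characters left out ...]
)]
bell side [(0.76, [357.0, 253.5], [0.377, -0.162]), (0.71, [410.8, 145.8], [0.755, -0.127]), (0.27, [327.6, 129.2], [0.665, 0.12])]
jar top [(0.9, [473.6, 228.8], [0.395, -0.38]), (0.57, [226.6, 229.6], [0.409, 0.255])]
jar side [(0.63, [426.4, 289.2], [0.395, -0.38]), (0.61, [410.1, 207.8], [0.58, -0.223])]
block top [(0.69, [235.3, 124.1], [0.684, 0.23])]
block side [(0.72, [300.1, 106.5], [0.685, 0.236])]
perch top [(0.93, [290.0, 88.2], [0.777, 0.085])]
perch side [(0.75, [353.6, 107.9], [0.771, 0.09]), (0.7, [341.0, 111.6], [0.739, 0.117])]
brush top [(0.64, [151.2, 198.6], [0.494, 0.448])]
brush side [(0.29, [251.4, 168.5], [0.429, 0.246]), (0.2, [308.4, 177.0], [0.499, 0.084])]
1.8
```

View pics/t1.png

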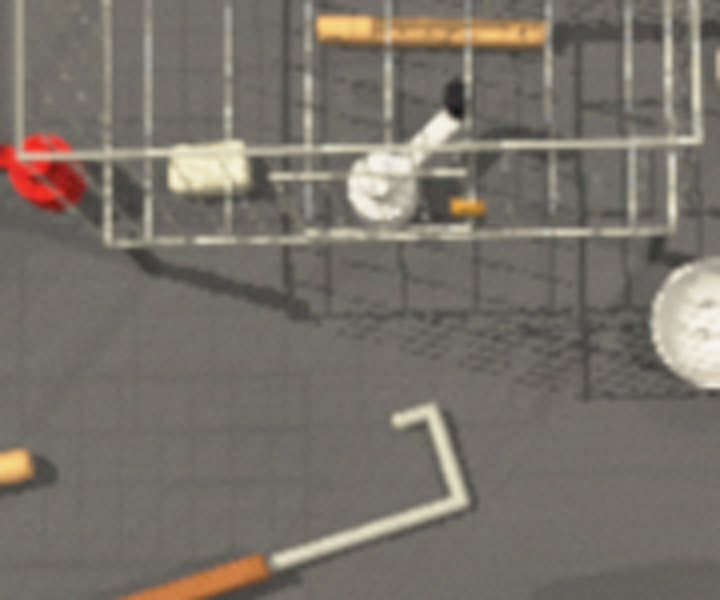

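View pics/s1.png

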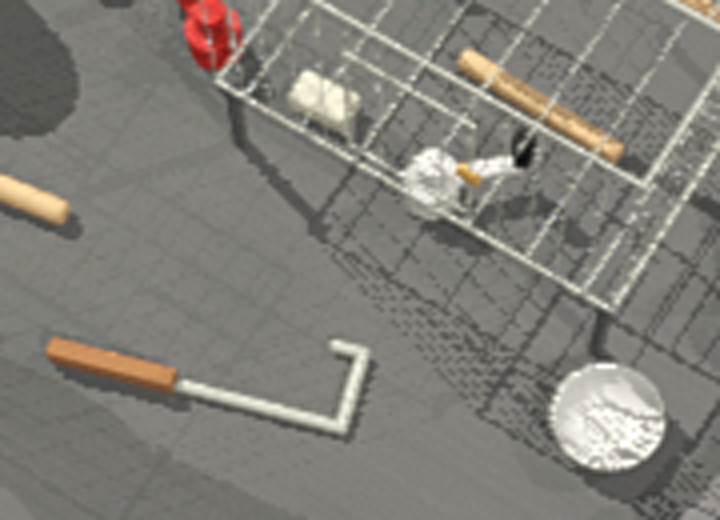

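View pics/t2.png

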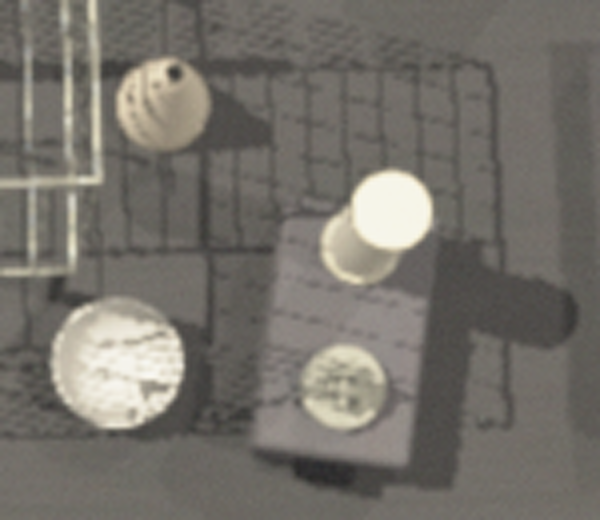

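```bash
python3 - <<'E'
from h import *
top=snapshot("top"); side=snapshot("side")
for nm,px,z in [("cageFL",(206.7,140.7),.1),("cageFR",(348.7,138.2),.1),("cTL",(183.7,119.2),.3),("cTR",(355,115),.3)]: print(nm,w("top",px,z).round(3))
print("orange",tri(dict(top=(296.7,131.7),side=(337.2,123.5))))
for nm,px in [("corner",(296.2,204.6)),("far",(288.7,182)),("lip",(278.5,185)),("junc",(247.5,220.5))]: print(nm,w("top",px,.005).round(4))
for nm,px in [("corner",(306,187)),("far",(311,168)),("lip",(303,166.5)),("junc",(264.5,176))]: print(nm,w("side",px,.005).round(4))
for n,im,(u,v) in(("top",top,(240,210)),("side",side,(265,175))):
    for q in silhouettes("hook",n):
        m=q['mask']; print(n,q['score'],q['bbox'],m.sum())
        ys,xs=np.nonzero(m)
        # handle: orange colour
        c=im[ys,xs].astype(int); o=(c[:,0]-c[:,2]>40)
        if o.sum()>10:
            P=np.array([w(n,(x,y),.02)[:2] for x,y in zip(xs[o],ys[o])]); mu=P.mean(0); d=np.linalg.svd(P-mu)[2][0]; print(mu.round(4),np.degrees(np.arctan2(d[1],d[0])),np.ptp((P-mu)@d))
bosst=[273.4,122.6]
print("boss",tri(dict(top=(273.4,122.6),side=(328.9,120.3))))
print("knob top", w("top",(180+457/4,80+92/4),.07), w("side",(220+524/4,80+143/4),.07))
print("boss top",w("top",(180+383/4,80+180/4),.05), w("side",(220+430/4,80+175/4),.05))
print(get_state()['clock'])
# bigger shaft crop
crop("top",top,385,135,60,60,"t3",10); crop("side",side,380,180,60,60,"s3",10)
E
```

```text
cageFL [0.619 0.283 0.1  ]
cageFR [ 0.617 -0.058  0.1  ]
cTL [0.619 0.285 0.3  ]
cTR [ 0.62  -0.058  0.3  ]
orange [0.61703648 0.06255852 0.18374561]
corner [0.4684 0.075  0.005 ]
far [0.5274 0.0931 0.005 ]
lip [0.5202 0.1196 0.005 ]
junc [0.4306 0.2005 0.005 ]
corner [0.4672 0.0719 0.005 ]
far [0.5264 0.0923 0.005 ]
lip [0.5175 0.1155 0.005 ]
junc [0.4293 0.197  0.005 ]
top 0.83 [166.8, 281.5, 78.4, 76.6] 684
[0.1841 0.2947] -133.14480908653618 0.23557872290118276
top 0.62 [207.1, 179.0, 91.4, 55.2] 583
[0.4138 0.2488] -73.57634024633343 0.09929243802807657
side 0.83 [231.8, 166.8, 79.7, 23.8] 412
[0.412  0.2458] -73.18076551070116 0.09979426219440274
side 0.67 [171.1, 190.7, 27.4, 76.7] 334
[0.1614 0.2744] -130.9419832689064 0.2325153666788531
boss [0.67981862 0.1269305  0.02745965]
knob top [0.71594685 0.07198619 0.07      ] [0.71097727 0.06709045 0.07      ]
boss top [0.66646646 0.12040815 0.05      ] [0.65940043 0.11751622 0.05      ]
2.0
```

View pics/t3.png

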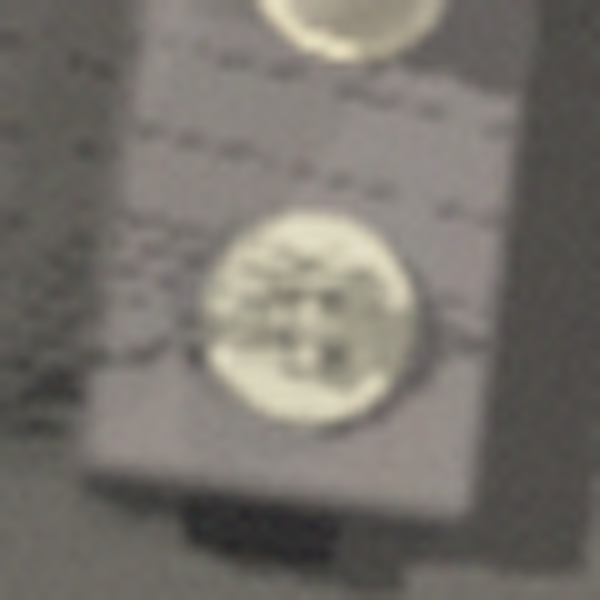

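View pics/s3.png

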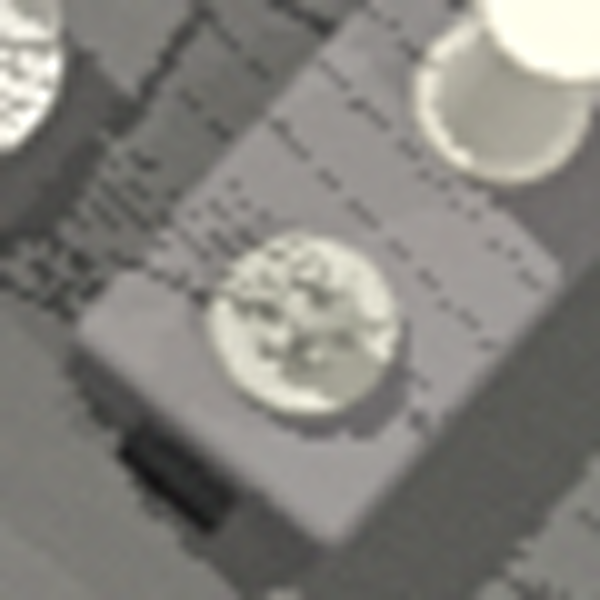

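```bash
cat >> h.py <<'E'
def tool():
    s=get_state(); M=R.from_quat(s['eef_rot']).as_matrix(); return s,M,np.array(s['tool_pos'])
def go(*pts):
    """pts: (x,y,z,jaw_yaw_deg or None) -> deltas cm, yaw turn rad from the present pose"""
    s,M,p=tool(); y0=np.degrees(np.arctan2(M[1,1],M[0,1]))
    print("clock %.2f p %s down %s jaw %.1f q7 %.2f open %.3f F %s"%(s['clock'],p.round(4),M[:,0].round(3),y0,s['q'][6],s['opening'],np.round(s['contact_force'],1)))
    for t in pts:
        d=M.T@(np.array(t[:3])-p)*100
        dy=0 if t[3] is None else -(((t[3]-y0)+180)%360-180)
        print(np.round(d,2).tolist(),"yaw",round(np.radians(dy),3),"rows>=%.1f"%max(np.linalg.norm(d)/4.17,abs(dy)/7.16))
E
python3 -c "
from h import *
go((.45,-.2,.2,16.6),(.4216,.2187,.12,16.6),(.4216,.2187,.0165,16.6),(.4216,.2187,.0165,-163.4))"
```

```text
clock 2.00 p [ 0.1702 -0.6014  0.2147] down [ 0. -0. -1.] jaw -74.2 q7 -0.22 open 1.000 F [ 0.7 -0.7 -0.1]
[1.46, -31.01, -37.85] yaw -1.585 rows>=12.7
[9.46, -72.07, -46.52] yaw -1.585 rows>=20.7
[19.81, -72.07, -46.52] yaw -1.585 rows>=21.1
[19.81, -72.07, -46.52] yaw 1.557 rows>=21.1
```

Call:
apply_moves(
  delta_pos=[
    [1.5,-31,-37.9],
    [1.5,-31,-37.9],
    [1.5,-31,-37.9],
    [1.5,-31,-37.9],
    [1.5,-31,-37.9],
    [1.5,-31,-37.9],
    [1.5,-31,-37.9],
    [1.5,-31,-37.9],
    [1.5,-31,-37.9],
    [1.5,-31,-37.9],
  ],
  yaw=[-0.12,-0.25,-0.37,-0.5,-0.62,-0.75,-0.87,-1.0,-1.12,-1.24],
  gripper=[50,50,50,50,50,50,50,50,50,50],
  force=40,
)

```text
clock: 2.83
tool_pos: [0.4095, -0.2584, 0.2021]
eef_rot: [-0.512, -0.487, 0.512, -0.488]
contact_force: [0.9, 0.1, 0.5]
opening: 0.5
```

```bash
python3 -c "
from h import *
go((.4216,.2187,.10,16.6),(.4216,.2187,.0165,16.6))"
```

```text
clock 2.83 p [ 0.4095 -0.2584  0.2021] down [ 0.001 -0.001 -1.   ] jaw -2.8 q7 -0.03 open 0.500 F [0.9 0.1 0.5]
[10.18, -1.15, -47.72] yaw -0.339 rows>=11.7
[18.53, -1.16, -47.73] yaw -0.339 rows>=12.3
```

Call:
apply_moves(
  delta_pos=[
    [5,-1.2,-47.7],
    [10.2,-1.2,-47.7],
    [10.2,-1.2,-47.7],
    [10.2,-1.2,-47.7],
    [10.2,-1.2,-47.7],
    [10.2,-1.2,-47.7],
    [10.2,-1.2,-47.7],
    [10.2,-1.2,-47.7],
    [10.2,-1.2,-47.7],
    [10.2,-1.2,-47.7],
  ],
  yaw=[-0.07,-0.14,-0.2,-0.27,-0.339,-0.339,-0.339,-0.339,-0.339,-0.339],
  gripper=[50,50,50,50,50,50,50,50,50,50],
)

```text
clock: 3.67
tool_pos: [0.4193, 0.1495, 0.1154]
eef_rot: [0.423, 0.566, -0.423, 0.567]
contact_force: [0.4, -0.5, -0.2]
opening: 0.499
```

```bash
python3 -c "
from h import *
go((.4216,.2187,.10,16.6),(.4216,.2187,.0165,16.6))"
```

```text
clock 3.67 p [0.4193 0.1495 0.1154] down [ 0.001 -0.001 -1.   ] jaw 16.6 q7 -0.78 open 0.499 F [ 0.4 -0.5 -0.2]
[1.53, 2.19, -6.57] yaw 0.0 rows>=1.7
[9.88, 2.18, -6.58] yaw 0.0 rows>=2.9
```

Call:
apply_moves(
  delta_pos=[
    [1.5,2.2,-6.6],
    [1.5,2.2,-6.6],
    [1.5,2.2,-6.6],
    [4,2.2,-6.6],
    [6.5,2.2,-6.6],
    [8.5,2.2,-6.6],
    [9.9,2.2,-6.6],
    [9.9,2.2,-6.6],
  ],
  yaw=[0,0,0,0,0,0,0,0],
  gripper=[50,50,50,50,50,50,50,50],
)

```text
clock: 4.33
tool_pos: [0.4207, 0.2181, 0.0144]
eef_rot: [0.421, 0.567, -0.424, 0.567]
contact_force: [-0.8, 0.4, -0.7]
opening: 0.502
```

```bash
python3 -c "
from h import *
go((.4216,.2187,.0165,16.6))
a=snapshot('top');b=snapshot('side');crop('top',a,180,160,140,100,'t4',5);crop('side',b,210,130,130,100,'s4',5)"
```

```text
clock 4.33 p [0.4207 0.2181 0.0144] down [-0.001 -0.003 -1.   ] jaw 16.6 q7 -0.97 open 0.502 F [-0.8  0.4 -0.7]
[-0.21, 0.1, -0.03] yaw 0.001 rows>=0.1
```

View pics/t4.png

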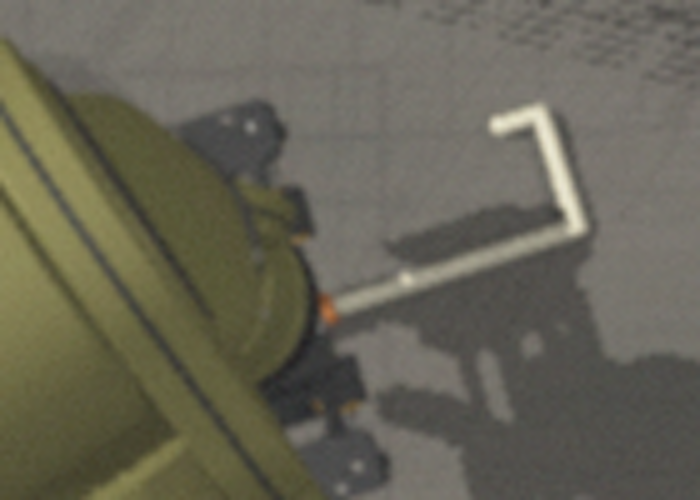

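View pics/s4.png

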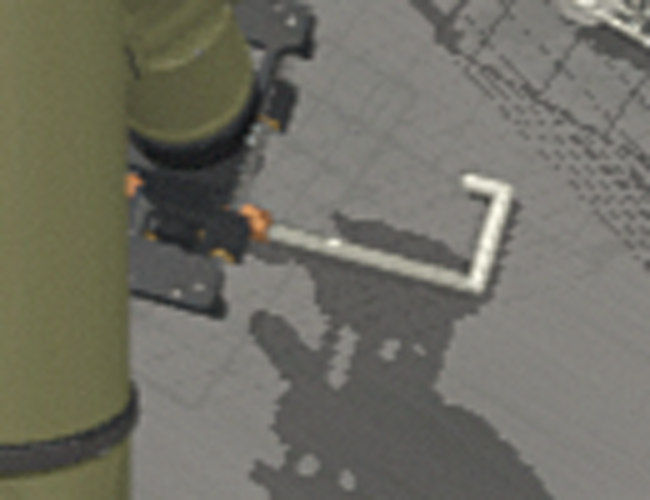

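Call:
apply_moves(
  delta_pos=[
    [-0.2,0.1,0],
    [-0.2,0.1,0],
    [-0.2,0.1,0],
    [-0.2,0.1,0],
    [-0.2,0.1,0],
    [-0.2,0.1,0],
    [-0.2,0.1,0],
    [-0.2,0.1,0],
  ],
  yaw=[0,0,0,0,0,0,0,0],
  gripper=[0,0,0,0,0,0,0,0],
  force=40,
)

```text
clock: 5.1
tool_pos: [0.4227, 0.2189, 0.0184]
eef_rot: [0.422, 0.566, -0.423, 0.568]
contact_force: [-0.4, -0.1, -0.6]
opening: 0.002
```

```bash
python3 -c "
from h import *
go((.42,.22,.0165,16.6))"
```

```text
clock 5.10 p [0.4227 0.2189 0.0184] down [ 0.001 -0.001 -1.   ] jaw 16.6 q7 -0.97 open 0.002 F [-0.4 -0.1 -0.6]
[0.19, -0.22, -0.18] yaw -0.0 rows>=0.1
```

```bash
python3 -c "
from h import *
a=snapshot('top');b=snapshot('side');crop('top',a,180,160,140,100,'t5',5);crop('side',b,210,130,130,100,'s5',5)
print(tool()[1].round(3), pj('top',(.4216,.2187,.02)),pj('side',(.4216,.2187,.02)))"
```

```text
[[ 0.001  0.958  0.286]
 [-0.002  0.286 -0.958]
 [-1.     0.     0.002]] [239.4889429  223.92189479] [256.51271666 172.66848009]
```

View pics/t5.png

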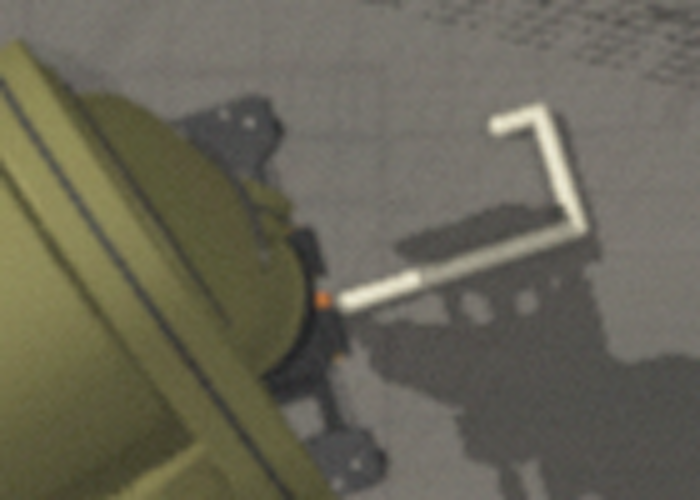

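View pics/s5.png

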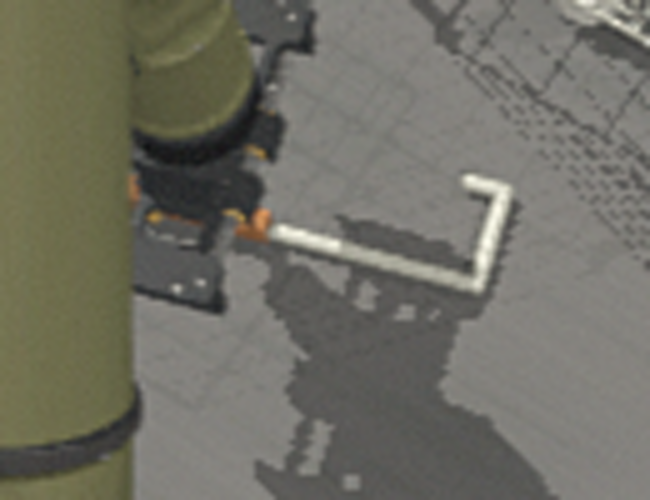

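Call:
apply_moves(
  delta_pos=[
    [-1,0,0],
    [-2,0,0],
    [-3,0,0],
    [-3,0,0],
  ],
  yaw=[0,0,0,0],
  gripper=[0,0,0,0],
)

```text
clock: 5.53
tool_pos: [0.4233, 0.2193, 0.0496]
eef_rot: [0.423, 0.566, -0.422, 0.568]
contact_force: [0.2, -0.0, 0.1]
opening: 0.007
```

```bash
python3 -c "
from h import *
a=snapshot('top');b=snapshot('side');crop('top',a,180,160,140,100,'t6',5);crop('side',b,210,130,130,100,'s6',5)
go((.42,.22,.0165,16.6))"
```

```text
clock 5.63 p [0.4228 0.219  0.0484] down [ 0.001 -0.001 -1.   ] jaw 16.6 q7 -0.94 open 0.006 F [ 0.3  0.1 -0.9]
[3.19, -0.24, -0.18] yaw -0.0 rows>=0.8
```

View pics/t6.png

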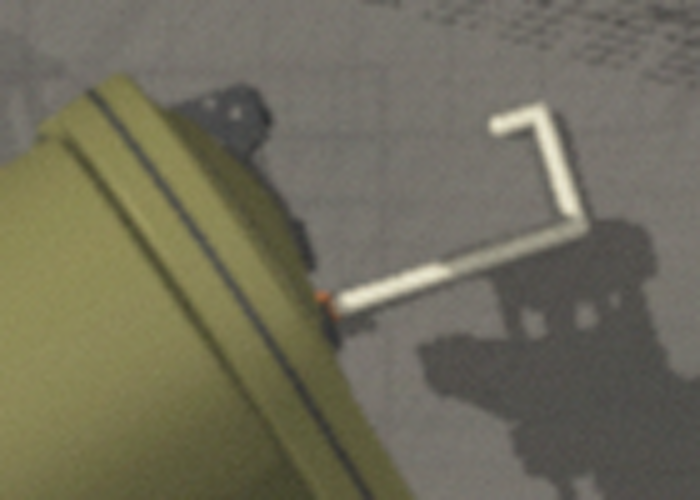

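View pics/s6.png

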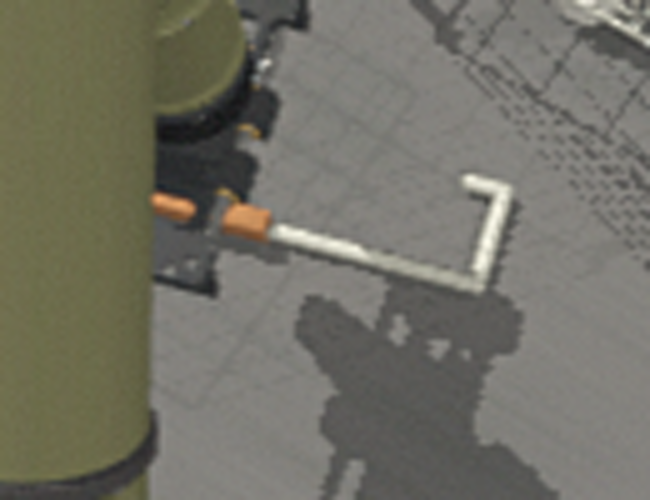

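```bash
python3 -c "
from h import *
s,M,p=tool()
b=snapshot('side').copy()
im=cv2.resize(b[140:220,200:300,::-1],None,fx=8,fy=8,interpolation=cv2.INTER_CUBIC)
for P,c in ((p+[0,0,-.014],(0,0,255)),(p,(0,255,0)),(p+[0,0,.05],(255,0,0)),((.4216,.2187,.02),(255,255,0)),((.413,.2475,.02),(255,0,255)),((.413+.0143,.2475-.0479,.02),(255,0,255))):
    q=pj('side',P); cv2.circle(im,tuple(int(v) for v in ((q-[200,140])*8)),4,c,-1)
cv2.imwrite('pics/s7.png',im)"
```

```text
(no output)
```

View pics/s7.png

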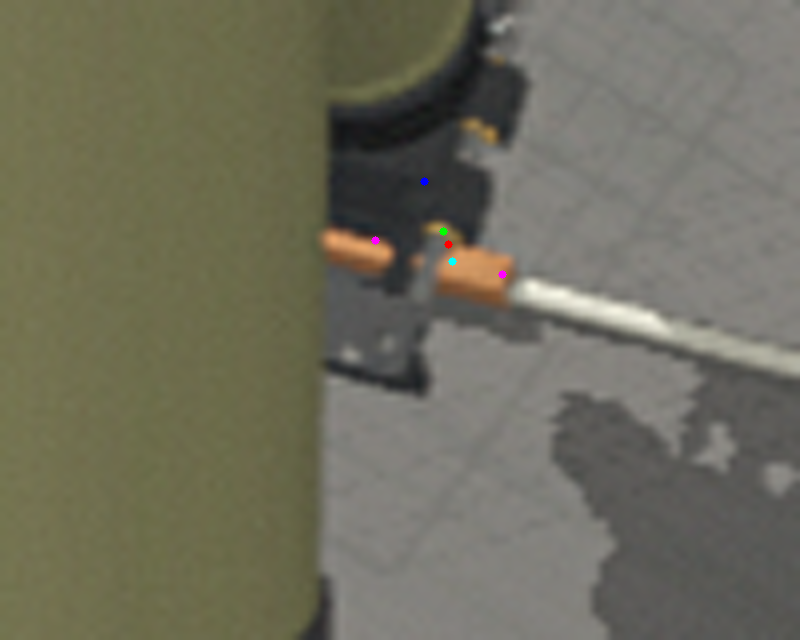

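Call:
apply_moves(
  delta_pos=[
    [0.8,0,0],
    [1.1,0,0],
    [1.3,0,0],
    [1.5,0,0],
    [1.7,0,0],
    [1.7,0,0],
  ],
  yaw=[0,0,0,0,0,0],
  gripper=[0,0,0,0,0,0],
)

```text
clock: 6.18
tool_pos: [0.4223, 0.2188, 0.0306]
eef_rot: [0.422, 0.566, -0.423, 0.568]
contact_force: [0.1, 0.7, 0.5]
opening: 0.004
```

Call:
apply_moves(
  delta_pos=[
    [0.2,0,0],
    [0.4,0,0],
    [0.6,0,0],
    [0.8,0,0],
    [1.0,0,0],
    [1.0,0,0],
  ],
  yaw=[0,0,0,0,0,0],
  gripper=[0,0,0,0,0,0],
)

```text
clock: 6.68
tool_pos: [0.4222, 0.2187, 0.0202]
eef_rot: [0.422, 0.567, -0.423, 0.567]
contact_force: [0.6, 0.7, 0.1]
opening: 0.003
```

```bash
python3 -c "
from h import *
s,M,p=tool();print(p,s['contact_force'],s['clock'])
b=snapshot('side').copy()
im=cv2.resize(b[140:220,200:300,::-1],None,fx=8,fy=8,interpolation=cv2.INTER_CUBIC)
for P,c in ((p+[0,0,-.014],(0,0,255)),):
    q=pj('side',P); cv2.circle(im,tuple(int(v) for v in ((q-[200,140])*8)),4,c,-1)
cv2.imwrite('pics/s8.png',im)"
```

```text
[0.42215981 0.21866033 0.02020623] [0.58808126 0.70566014 0.07137949] 6.6833
```

View pics/s8.png

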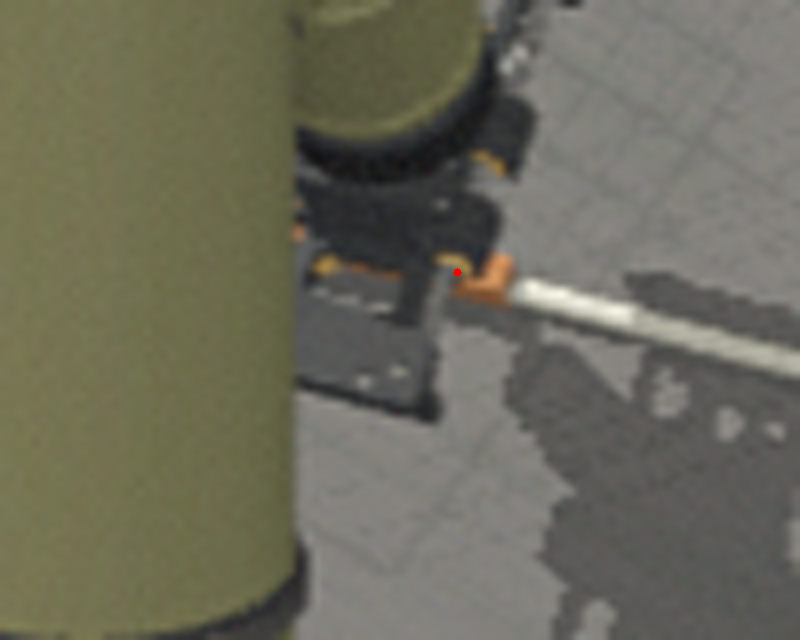

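Call:
apply_moves(
  delta_pos=[
    [-3,0,0],
    [-3,0,0],
    [-3,0,0],
    [-3,0,0],
    [-3,0,0],
    [-1.5,0,0],
    [0,0,0],
    [0.4,0,0],
    [0.4,0,0],
  ],
  yaw=[0,0,0,0,0,0,0,0,0],
  gripper=[100,100,100,100,100,100,100,100,100],
)

```text
clock: 7.48
tool_pos: [0.4212, 0.2182, 0.0151]
eef_rot: [0.421, 0.567, -0.424, 0.568]
contact_force: [-0.7, 0.4, 0.6]
opening: 0.657
```

```bash
python3 -c "
from h import *
s,M,p=tool();print(p,s['contact_force'],s['clock'])
for n,(x,y) in (('side',(200,140)),('top',(200,185))):
  b=snapshot(n).copy()
  im=cv2.resize(b[y:y+80,x:x+100,::-1],None,fx=7,fy=7,interpolation=cv2.INTER_CUBIC)
  for P,c in ((p+[0,0,-.014],(0,0,255)),(p+[0,0,-.014]+M[:,1]*.044,(0,255,0)),(p+[0,0,-.014]-M[:,1]*.044,(0,255,0))):
    q=pj(n,P); cv2.circle(im,tuple(int(v) for v in ((q-[x,y])*7)),4,c,-1)
  cv2.imwrite('pics/%s9.png'%n,im)"
```

```text
[0.42119591 0.2181785  0.01513799] [-0.65277945  0.39059973  0.56654101] 7.4833
```

View pics/side9.png

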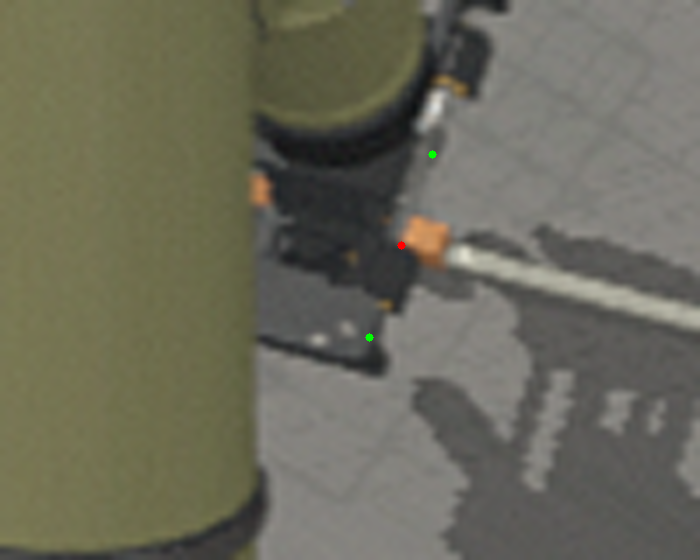

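View pics/top9.png

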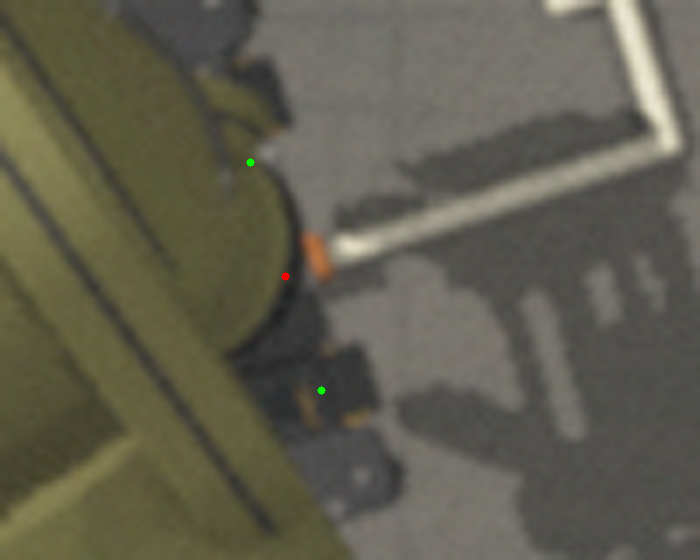

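```bash
python3 -c "
from h import *
print(tri(dict(side=(200+400/7,140+310/7),top=(200+375/7,185+420/7))))
print(tri(dict(side=(200+490/7,140+40/7),top=(200+290/7,185+110/7))))
print(tri(dict(side=(200+465/7,140+90/7),top=(200+272/7,185+132/7))))
print(tri(dict(side=(200+450/7,140+245/7),top=(200+330/7,185+255/7))))
"
```

```text
[0.36886678 0.16874297 0.11852541]
[0.46838837 0.18821456 0.16637785]
[0.46682856 0.20609043 0.09713236]
[0.429235   0.19932535 0.00979654]
```

Call:
apply_moves(
  delta_pos=[
    [0.2,0,0],
    [0.4,0,0],
    [0.5,0,0],
    [0.5,0,0],
  ],
  yaw=[0,0,0,0],
  gripper=[70,70,70,70],
)

```text
clock: 7.92
tool_pos: [0.422, 0.2186, 0.0113]
eef_rot: [0.422, 0.567, -0.423, 0.568]
contact_force: [0.3, -0.1, 0.3]
opening: 0.701
```

Call:
apply_moves(
  delta_pos=[
    [0.2,0,0],
    [0.4,0,0],
    [0.6,0,0],
    [0.6,0,0],
  ],
  yaw=[0,0,0,0],
  gripper=[70,70,70,70],
)

```text
clock: 8.25
tool_pos: [0.4219, 0.2185, 0.005]
eef_rot: [0.421, 0.567, -0.423, 0.568]
contact_force: [-0.2, -0.9, -0.5]
opening: 0.699
```

Call:
apply_moves(
  delta_pos=[
    [0.2,0,0],
    [0.4,0,0],
    [0.5,0,0],
    [0.5,0,0],
  ],
  yaw=[0,0,0,0],
  gripper=[70,70,70,70],
)

```text
clock: 8.58
tool_pos: [0.4217, 0.2184, -0.0003]
eef_rot: [0.421, 0.567, -0.424, 0.568]
contact_force: [-0.4, -0.5, 0.3]
opening: 0.7
```

Call:
apply_moves(
  delta_pos=[
    [0.2,0,0],
    [0.4,0,0],
    [0.5,0,0],
    [0.5,0,0],
  ],
  yaw=[0,0,0,0],
  gripper=[70,70,70,70],
)

```text
clock: 8.92
tool_pos: [0.4215, 0.2183, -0.0056]
eef_rot: [0.421, 0.567, -0.424, 0.568]
contact_force: [-0.0, 0.5, -0.5]
opening: 0.699
```

Call:
apply_moves(
  delta_pos=[
    [0.2,0,0],
    [0.4,0,0],
    [0.5,0,0],
    [0.5,0,0],
  ],
  yaw=[0,0,0,0],
  gripper=[70,70,70,70],
)

```text
clock: 9.25
tool_pos: [0.4214, 0.2183, -0.0108]
eef_rot: [0.421, 0.567, -0.424, 0.568]
contact_force: [0.3, 0.8, -0.8]
opening: 0.698
```

```bash
python3 -c "
from h import *
s,M,p=tool();print(p,s['contact_force'],s['clock'])
for n,(x,y) in (('side',(200,140)),('top',(200,185))):
  b=snapshot(n).copy()
  im=cv2.resize(b[y:y+80,x:x+100,::-1],None,fx=7,fy=7,interpolation=cv2.INTER_CUBIC)
  for P,c in ((p+[0,0,-.014],(0,0,255)),(p+[0,0,-.014]+M[:,1]*.044,(0,255,0)),(p+[0,0,-.014]-M[:,1]*.044,(0,255,0))):
    q=pj(n,P); cv2.circle(im,tuple(int(v) for v in ((q-[x,y])*7)),4,c,-1)
  cv2.imwrite('pics/%s10.png'%n,im)"
```

```text
[ 0.42143711  0.21827685 -0.01080163] [ 0.30090602  0.77482082 -0.79205196] 9.25
```

View pics/side10.png

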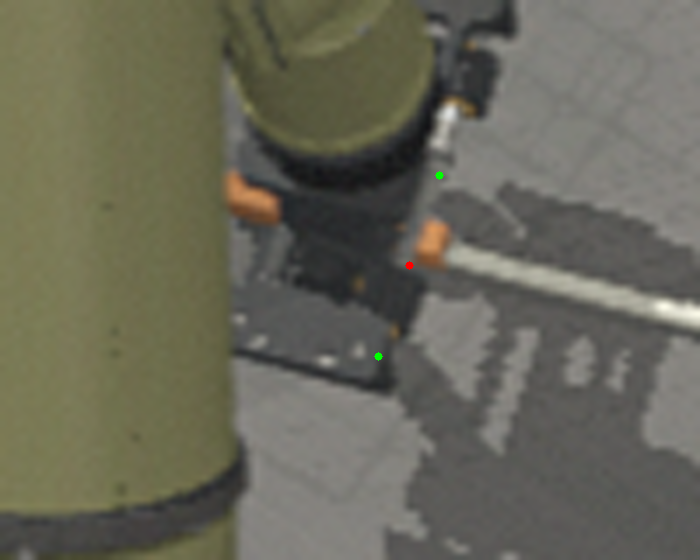

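Call:
apply_moves(
  delta_pos=[
    [0,0,0],
    [0,0,0],
    [0,0,0],
    [0,0,0],
    [0,0,0],
    [0,0,0],
    [0,0,0],
  ],
  yaw=[0,0,0,0,0,0,0],
  gripper=[0,0,0,0,0,0,0],
)

```text
clock: 9.93
tool_pos: [0.4217, 0.2184, -0.0106]
eef_rot: [0.421, 0.567, -0.424, 0.568]
contact_force: [0.4, -0.5, -0.6]
opening: 0.194
```

```bash
python3 -c "
from h import *
a=snapshot('top');b=snapshot('side');crop('top',a,200,160,120,90,'t11',6);crop('side',b,210,140,120,80,'s11',6);print(get_state()['contact_force'])"
```

```text
[0.90606903 0.40410008 0.05351702]
```

View pics/t11.png

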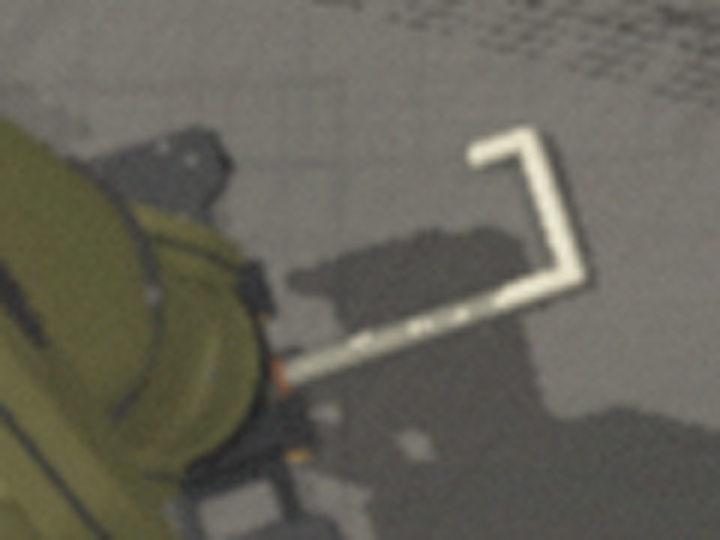

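View pics/s11.png

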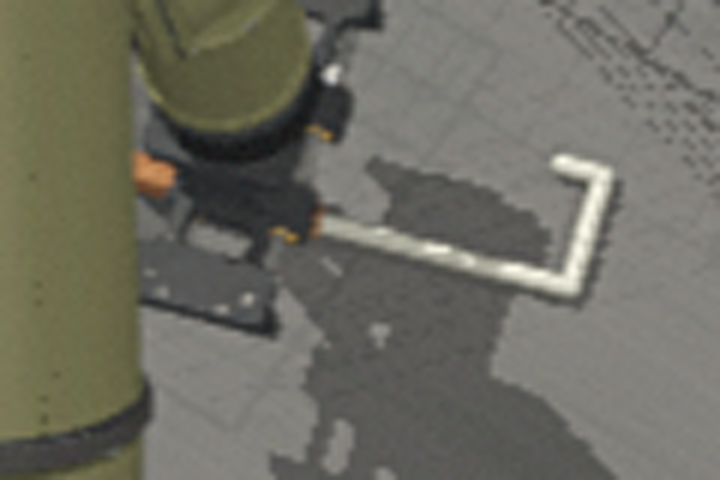

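Call:
apply_moves(
  delta_pos=[
    [0,0,0],
    [0,0,0],
    [0.2,0,0],
    [0.4,0,0],
    [0.6,0,0],
    [0.6,0,0],
  ],
  yaw=[0,0,0,0,0,0],
  gripper=[35,35,35,35,35,35],
)

```text
clock: 10.53
tool_pos: [0.4214, 0.2183, -0.017]
eef_rot: [0.421, 0.567, -0.424, 0.568]
contact_force: [0.4, 0.7, -0.1]
opening: 0.347
```

Call:
apply_moves(
  delta_pos=[
    [0.2,0,0],
    [0.4,0,0],
    [0.4,0,0],
    [0.4,0,0],
  ],
  yaw=[0,0,0,0],
  gripper=[35,35,35,35],
)

```text
clock: 10.87
tool_pos: [0.4213, 0.2182, -0.0212]
eef_rot: [0.421, 0.567, -0.424, 0.568]
contact_force: [0.1, -0.1, 0.3]
opening: 0.346
```

Call:
apply_moves(
  delta_pos=[
    [0.15,0,0],
    [0.3,0,0],
    [0.4,0,0],
    [0.4,0,0],
  ],
  yaw=[0,0,0,0],
  gripper=[35,35,35,35],
)

```text
clock: 11.2
tool_pos: [0.4214, 0.2182, -0.0237]
eef_rot: [0.421, 0.567, -0.423, 0.568]
contact_force: [-2.7, -0.2, 19.2]
opening: 0.351
```

Call:
apply_moves(
  delta_pos=[
    [-0.3,0,0],
    [-0.3,0,0],
    [-0.3,0,0],
    [-0.3,0,0],
    [-0.3,0,0],
    [-0.3,0,0],
  ],
  yaw=[0,0,0,0,0,0],
  gripper=[35,0,0,0,0,0],
  force=50,
)

```text
clock: 11.7
tool_pos: [0.4215, 0.2183, -0.0208]
eef_rot: [0.421, 0.567, -0.423, 0.568]
contact_force: [0.8, -0.3, 2.0]
opening: 0.174
```

```bash
python3 -c "
from h import *
go((.42,.16,.0,16.6),(.42,.03,.0,90))
print(get_state()['q'].round(2) if hasattr(get_state()['q'],'round') else get_state()['q'])
crop('top',snapshot('top'),200,160,120,90,'t12',6)"
```

```text
clock 11.70 p [ 0.4215  0.2183 -0.0208] down [-0.    -0.004 -1.   ] jaw 16.7 q7 -1.05 open 0.174 F [ 0.8 -0.3  2. ]
[-2.05, -1.82, 5.55] yaw 0.002 rows>=1.5
[-2.01, -5.55, 18.0] yaw -1.279 rows>=10.2
[-0.55  0.95 -0.05  2.15  0.76  0.07 -1.05]
```

View pics/t12.png

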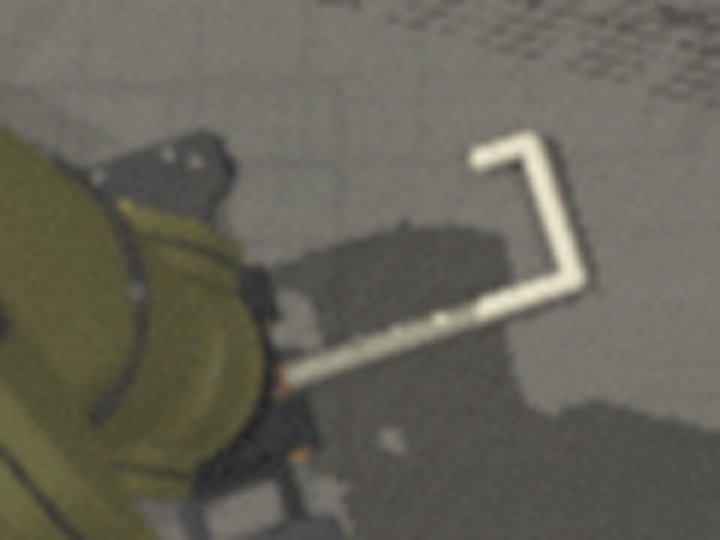

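Call:
apply_moves(
  delta_pos=[
    [0,0,0],
    [0,0,0],
    [0,0,-1.5],
    [0,0,-3],
    [0,0,-4.5],
    [0,0,-6],
    [0,0,-6],
    [0,0,-6],
  ],
  yaw=[0,0,0,0,0,0,0,0],
  gripper=[36,36,36,36,36,36,36,36],
)

```text
clock: 12.42
tool_pos: [0.4035, 0.2776, -0.021]
eef_rot: [0.42, 0.567, -0.422, 0.568]
contact_force: [1.3, -0.7, 1.0]
opening: 0.361
```

```bash
python3 -c "
from h import *
go((.42,.16,.0,16.6));print(np.round(get_state()['q'],2))
a=snapshot('top');b=snapshot('side');crop('top',a,190,160,120,90,'t13',6);crop('side',b,210,140,120,80,'s13',6)"
```

```text
clock 12.42 p [ 0.4035  0.2776 -0.021 ] down [-0.001 -0.003 -1.   ] jaw 16.9 q7 -1.10 open 0.361 F [ 1.3 -0.7  1. ]
[-2.07, -1.84, 11.73] yaw 0.005 rows>=2.9
[-0.64  0.95 -0.09  2.1   0.7   0.12 -1.1 ]
```

View pics/t13.png

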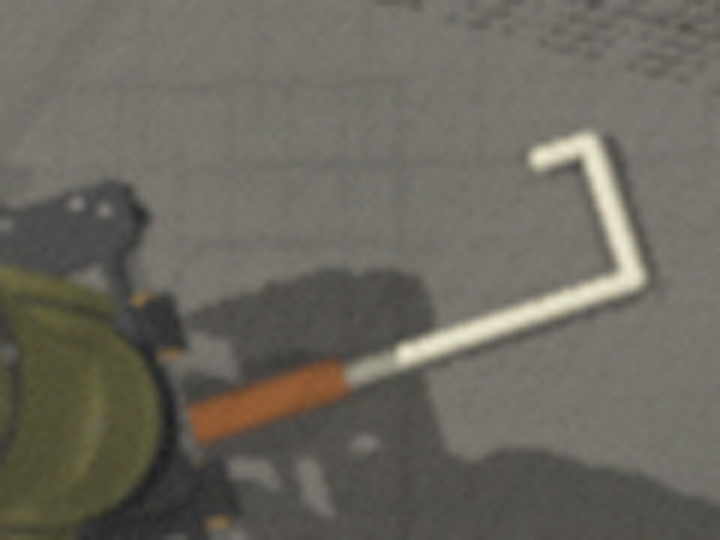

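View pics/s13.png

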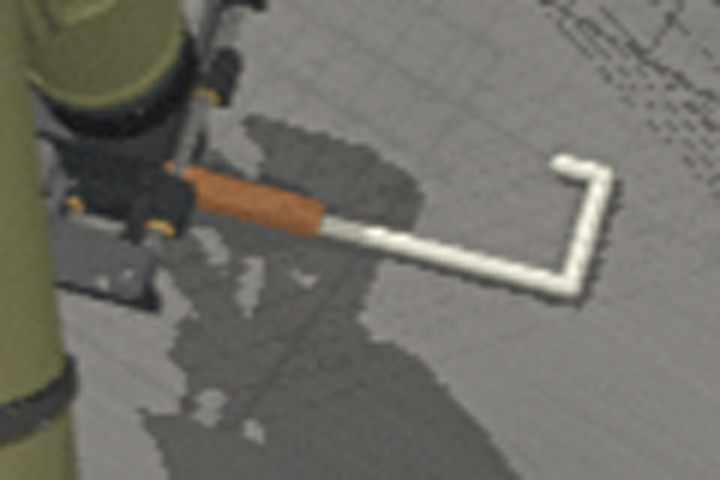

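Close on the handle here, then measure the hook in the gripper frame.

Call:
apply_moves(
  delta_pos=[
    [0,0,0],
    [0,0,0],
    [0,0,0],
    [0,0,0],
    [0,0,0],
  ],
  yaw=[0,0,0,0,0],
  gripper=[0,0,0,0,0],
  force=50,
)

```text
clock: 12.93
tool_pos: [0.4045, 0.2742, -0.021]
eef_rot: [0.421, 0.566, -0.424, 0.568]
contact_force: [0.4, -0.9, 0.5]
opening: 0.175
```

```bash
python3 -c "
from h import *
s,M,p=tool();print(p,s['opening'],np.degrees(np.arctan2(M[1,1],M[0,1])))
a=snapshot('top');b=snapshot('side');crop('top',a,190,160,120,90,'t14',6);crop('side',b,210,140,120,80,'s14',6)
for n,im in (('top',a),('side',b)):
  for q in silhouettes('hook',n)[:2]:
    m=q['mask']; ys,xs=np.nonzero(m); c=im[ys,xs].astype(int)
    P=np.array([w(n,(x,y),.005)[:2] for x,y in zip(xs,ys)])
    print(n,q['bbox'],P.max(0),P.min(0))
  print(n,[(r['pixel'],w(n,r['pixel'],.005).round(4)) for r in spot_point('hook_bend',n)])"
```

```text
[ 0.40448914  0.27424997 -0.02102167] 0.17475906489156512 16.619750945989857
top [222.5, 183.3, 75.2, 51.4] [0.52494415 0.26322431] [0.40242578 0.07294318]
top [267.6, 99.1, 31.4, 39.6] [0.74081792 0.14427119] [0.64848897 0.06757733]
top [([291.8, 197.6], array([0.4867, 0.086 , 0.005 ]))]
side [246.6, 166.7, 64.9, 24.7] [0.52477393 0.2598428 ] [0.40292047 0.071925  ]
side [([310.8, 178.5], array([0.4976, 0.0744, 0.005 ])), ([329.8, 126.2], array([0.675 , 0.1183, 0.005 ])), ([178.4, 191.6], array([0.2498, 0.3868, 0.005 ]))]
```

View pics/t14.png

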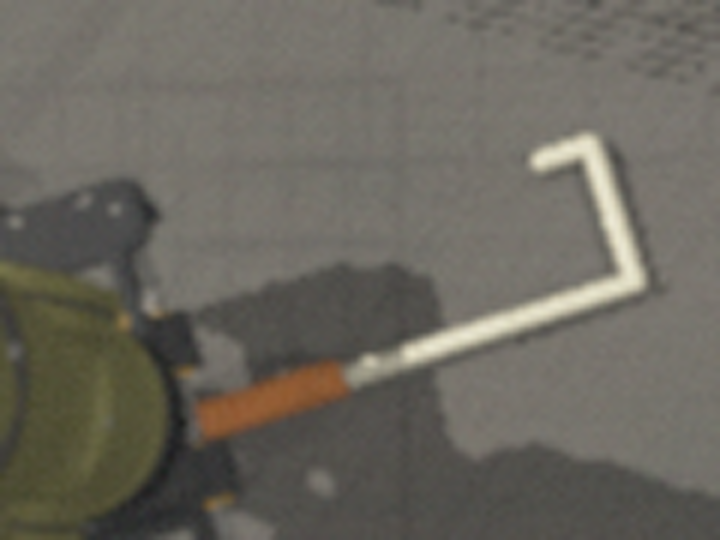

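View pics/s14.png

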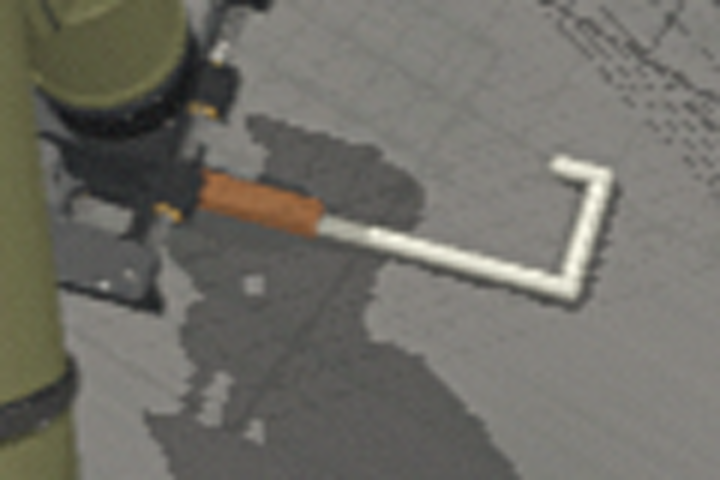

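```bash
cat > plan.py <<'E'
from h import *
E
python3 - <<'E'
from h import *
loc=np.array([[180,0],[180,62],[153,62],[50,0]])/1000
T=[(295.5,206.7),(288.8,183.7),(279.2,187),(247.5,222.5)];S=[(305.5,188),(310.8,168.7),(302.3,166.6),(263.7,177)]
Z=[.005,.005,.005,.008]
def fit(P):
    a=loc-loc.mean(0);b=P-P.mean(0)
    th=np.arctan2((a[:,0]*b[:,1]-a[:,1]*b[:,0]).sum(),(a*b).sum())
    Rm=np.array([[np.cos(th),-np.sin(th)],[np.sin(th),np.cos(th)]])
    o=P.mean(0)-Rm@loc.mean(0); print(o.round(4),np.degrees(th),(P-(loc@Rm.T+o)).round(4).tolist())
    return o,th,Rm
s,M,p=tool()
for n,L in(('top',T),('side',S)):
    P=np.array([w(n,q,z)[:2] for q,z in zip(L,Z)]); o,th,Rm=fit(P)
    print(n,'tcp in hook frame',(Rm.T@(p[:2]-o)).round(4))
E
```

```text
[0.4118 0.2481] -73.48044582479538 [[0.0, 0.0014], [0.0005, -0.0002], [0.0002, -0.0012], [-0.0007, -0.0001]]
top tcp in hook frame [-0.0278  0.0003]
[0.4095 0.2436] -72.16109272196354 [[-0.001, -0.0008], [0.0005, 0.0003], [0.0006, 0.0001], [-0.0002, 0.0003]]
side tcp in hook frame [-0.0314  0.0046]
```

```bash
cat > plan.py <<'E'
from h import *
hubs=[w("top",(275.75,126.75),.032)[:2], w("top",(180+383/4,80+180/4),.056)[:2]]
if __name__=="__main__":
    print(hubs, w("top",(294.2,103),.06))
hub=np.array([.668,.1205])
yaw=-35; u=np.array([np.cos(np.radians(yaw)),np.sin(np.radians(yaw))]); v=np.array([-u[1],u[0]]); g=-.028
def tcp(hx,hy):  # tcp so that the hub lies at hook-frame (hx,hy)
    return hub+u*(g-hx)+v*(-hy)
E
python3 - <<'E'
from plan import *
print("hubs",hubs,"knob",w("top",(294.2,103),.06))
for hx,hy in((.235,.098),(.127,.098),(.127,.031),(.154,.031)):
    t=tcp(hx,hy); o=t-u*g
    print((hx,hy),'tcp',t.round(3),'corner',(o+u*.185-v*.005).round(3),'far',(o+u*.185+v*.067).round(3))
a=tcp(.24,.098); b=tcp(.127,.098);c=tcp(.127,.031)
go((*a,-.010,55),(*a,-.0195,55),(*b,-.0195,55),(*c,-.0195,55))
E
```

```text
hubs [array([0.6664907 , 0.12189433]), array([0.66494351, 0.11993881])] knob [0.7189405  0.07250493 0.06      ]
(0.235, 0.098) tcp [0.396 0.191] corner [0.568 0.065] far [0.609 0.124]
(0.127, 0.098) tcp [0.485 0.129] corner [0.656 0.003] far [0.698 0.062]
(0.127, 0.031) tcp [0.523 0.184] corner [0.695 0.058] far [0.736 0.117]
(0.154, 0.031) tcp [0.501 0.199] corner [0.673 0.073] far [0.714 0.132]
clock 13.23 p [ 0.4042  0.2748 -0.021 ] down [-0.    -0.006 -1.   ] jaw 16.7 q7 -1.10 open 0.178 F [ 0.2 -0.6  0.3]
[-1.06, -3.47, 7.41] yaw -0.669 rows>=5.4
[-0.11, -3.47, 7.41] yaw -0.669 rows>=5.4
[-0.08, 3.54, 16.27] yaw -0.669 rows>=5.4
[-0.11, 8.79, 12.12] yaw -0.669 rows>=5.4
```

```bash
python3 - <<'E'
from plan import *
a=tcp(.2,.100); go((*a,-.012,55)); print(np.round(get_state()['q'],3))
E
```

```text
clock 13.23 p [ 0.4042  0.2748 -0.021 ] down [-0.    -0.006 -1.   ] jaw 16.7 q7 -1.10 open 0.178 F [ 0.2 -0.6  0.3]
[-0.84, -1.15, 10.67] yaw -0.669 rows>=5.4
[-0.639  0.952 -0.091  2.103  0.705  0.121 -1.102]
```

Call:
apply_moves(
  delta_pos=[
    [-0.9,0,0.5],
    [-0.9,-0.2,2],
    [-0.9,-0.4,3.5],
    [-0.9,-0.6,5],
    [-0.9,-0.8,6.5],
    [-0.9,-1,8],
    [-0.9,-1.1,9.5],
    [-0.9,-1.1,10.7],
    [-0.9,-1.1,10.7],
    [-0.9,-1.1,10.7],
  ],
  yaw=[-0.06,-0.14,-0.22,-0.3,-0.38,-0.46,-0.54,-0.61,-0.669,-0.669],
  gripper=[0,0,0,0,0,0,0,0,0,0],
)

```text
clock: 14.07
tool_pos: [0.4245, 0.1688, -0.0115]
eef_rot: [0.211, 0.674, -0.214, 0.675]
contact_force: [0.5, -0.1, -1.5]
opening: 0.176
```

```bash
python3 - <<'E'
from plan import *
a=tcp(.2,.1);b=tcp(.127,.1); go((*a,-.0195,55),(*b,-.0195,55)); print(np.round(get_state()['q'],3))
A=snapshot('top');B=snapshot('side')
crop('top',A,200,80,160,120,'t15',5);crop('side',B,220,80,160,120,'s15',5)
E
```

```text
clock 14.07 p [ 0.4245  0.1688 -0.0115] down [-0.001 -0.005 -1.   ] jaw 55.0 q7 -0.78 open 0.176 F [ 0.5 -0.1 -1.5]
[0.8, 0.02, -0.09] yaw 0.0 rows>=0.2
[0.81, 0.01, 7.21] yaw 0.0 rows>=1.7
[-0.444  0.929 -0.062  2.199  1.259  0.057 -0.78 ]
```

View pics/t15.png

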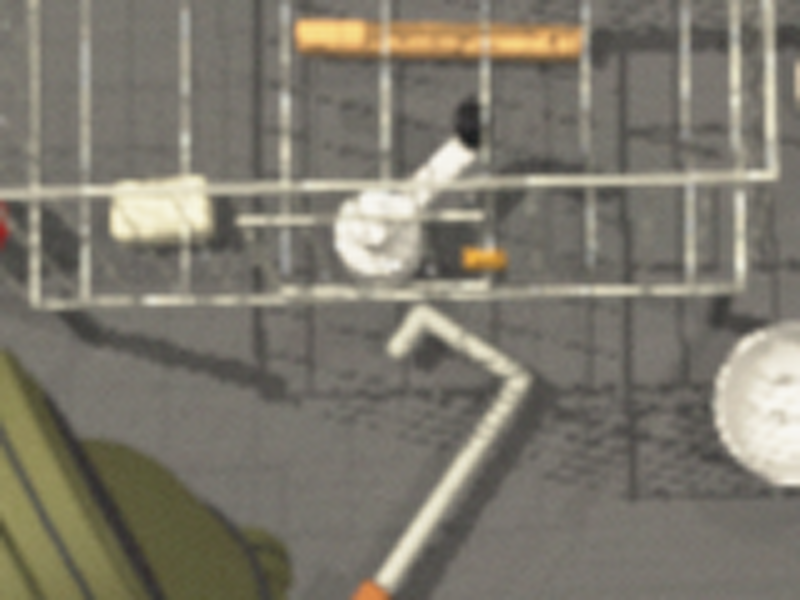

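View pics/s15.png

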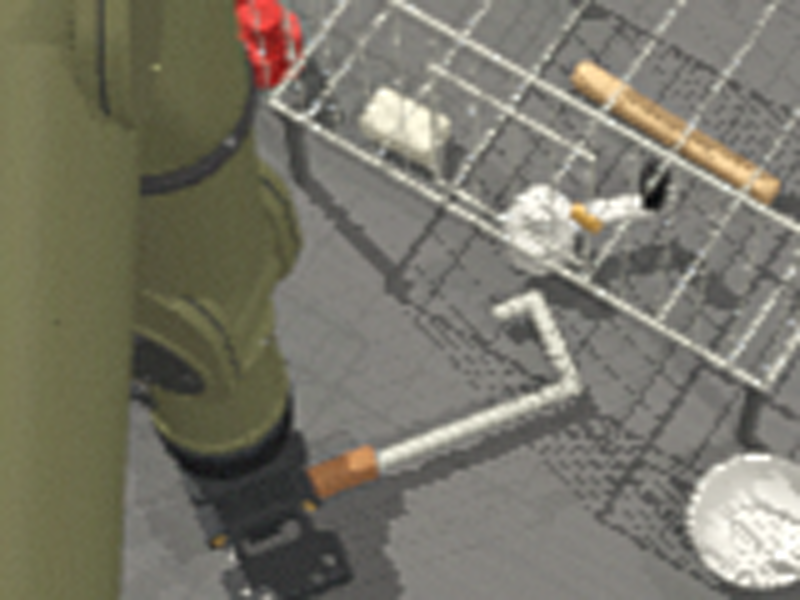

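Call:
apply_moves(
  delta_pos=[
    [0.4,0,0],
    [0.8,0,1],
    [0.8,0,2.5],
    [0.8,0,4],
    [0.8,0,5.5],
    [0.8,0,7],
    [0.8,0,7.3],
    [0.8,0,7.3],
  ],
  yaw=[0,0,0,0,0,0,0,0],
  gripper=[0,0,0,0,0,0,0,0],
)

```text
clock: 14.83
tool_pos: [0.4846, 0.1278, -0.0195]
eef_rot: [0.213, 0.674, -0.215, 0.674]
contact_force: [-0.0, -0.1, -1.2]
opening: 0.177
```

```bash
python3 - <<'E'
from plan import *
c=tcp(.127,.031); go((*c,-.0195,55)); print(np.round(get_state()['q'],3))
A=snapshot('top');B=snapshot('side')
crop('top',A,200,80,160,120,'t16',5);crop('side',B,240,80,160,120,'s16',5)
E
```

```text
clock 14.83 p [ 0.4846  0.1278 -0.0195] down [-0.    -0.004 -1.   ] jaw 54.8 q7 -0.49 open 0.177 F [-0.  -0.1 -1.2]
[-0.02, 6.82, -0.08] yaw -0.004 rows>=1.6
[-0.141  0.969 -0.349  2.061  1.126  0.321 -0.494]
```

View pics/t16.png

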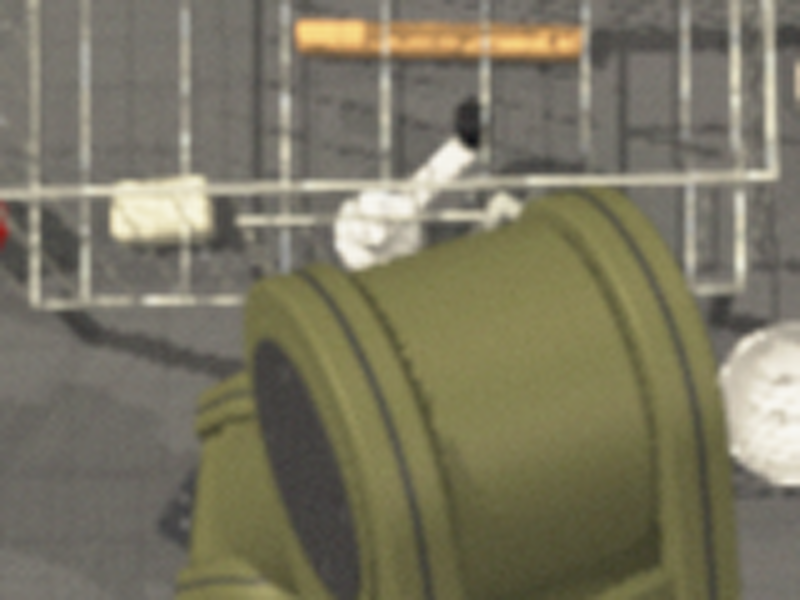

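View pics/s16.png

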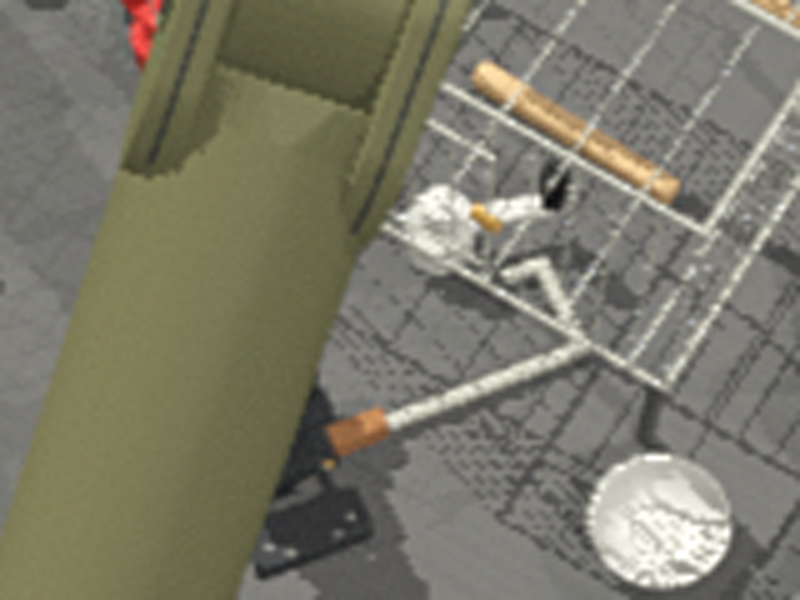

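```bash
python3 - <<'E'
from plan import *
cv2.imwrite('pics/S17.png',snapshot('side')[:,:,::-1]); cv2.imwrite('pics/T17.png',snapshot('top')[:,:,::-1])
for z in(.3,.4,.5,.6): print(z,w('top',(320,118),z),w('top',(275,134),z))
E
```

```text
0.3 [0.61520099 0.01197836 0.3       ] [0.58473444 0.10266385 0.3       ]
0.4 [0.58856913 0.01326408 0.4       ] [0.56122491 0.09465578 0.4       ]
0.5 [0.56193728 0.0145498  0.5       ] [0.53771538 0.08664771 0.5       ]
0.6 [0.53530543 0.01583553 0.6       ] [0.51420586 0.07863964 0.6       ]
```

View pics/S17.png

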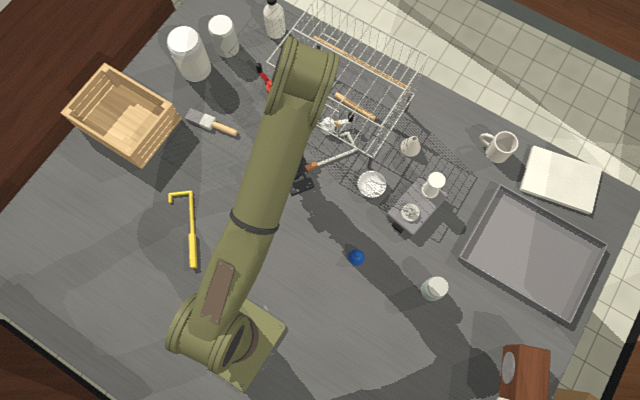

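View pics/T17.png

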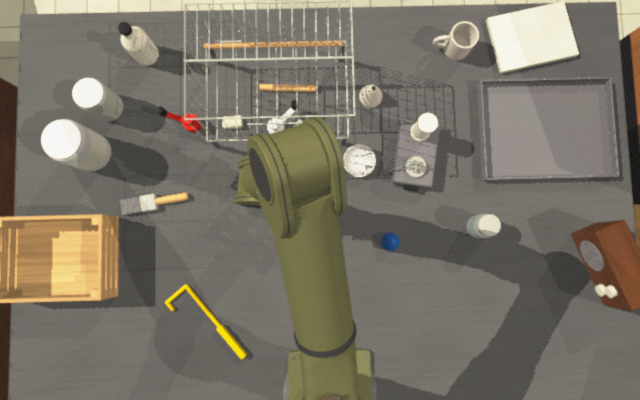

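Call:
apply_moves(
  delta_pos=[
    [0,1,0],
    [0,2.2,0],
    [0,3.4,0],
    [0,4.6,0],
    [0,5.8,0],
    [0,6.8,0],
    [0,6.8,0],
  ],
  yaw=[0,0,0,0,0,0,0],
  gripper=[0,0,0,0,0,0,0],
)

```text
clock: 15.62
tool_pos: [0.5225, 0.1885, -0.0194]
eef_rot: [0.211, 0.675, -0.212, 0.675]
contact_force: [0.2, 0.5, -1.0]
opening: 0.178
```

```bash
python3 - <<'E'
from plan import *
d=tcp(.154,.031); e=d-u*.14; go((*d,-.0195,55),(*e,-.0195,55)); print(np.round(get_state()['q'],3))
A=snapshot('top');B=snapshot('side')
crop('top',A,200,80,160,120,'t18',5);crop('side',B,240,80,160,120,'s18',5)
E
```

```text
clock 15.62 p [ 0.5225  0.1885 -0.0194] down [-0.    -0.001 -1.   ] jaw 55.2 q7 -0.37 open 0.178 F [ 0.2  0.5 -1. ]
[0.01, -0.32, -2.38] yaw 0.003 rows>=0.6
[0.0, -0.27, -16.38] yaw 0.003 rows>=3.9
[-0.153  1.011 -0.475  1.896  0.977  0.488 -0.375]
```

View pics/t18.png

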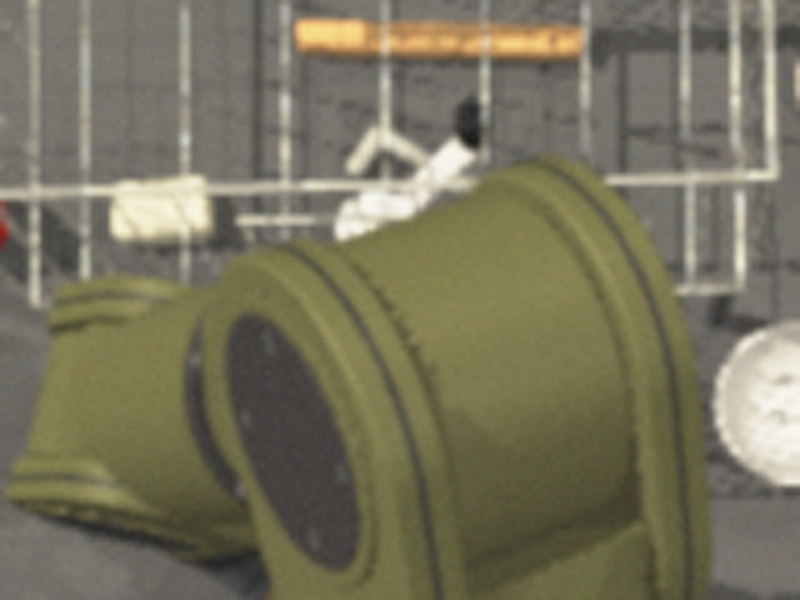

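View pics/s18.png

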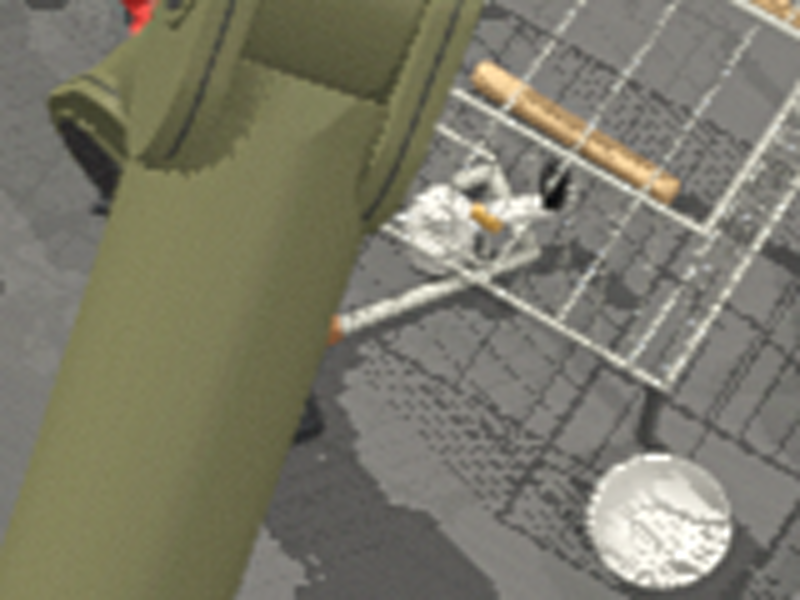

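Call:
apply_moves(
  delta_pos=[
    [0,-0.3,-0.8],
    [0,-0.3,-1.6],
    [0,-0.3,-2.4],
    [0,-0.3,-3.2],
    [0,-0.3,-4],
    [0,-0.3,-4.8],
    [0,-0.3,-5.6],
    [0,-0.3,-5.6],
  ],
  yaw=[0,0,0,0,0,0,0,0],
  gripper=[0,0,0,0,0,0,0,0],
)

```text
clock: 16.38
tool_pos: [0.4716, 0.2151, -0.0196]
eef_rot: [0.209, 0.676, -0.213, 0.674]
contact_force: [-0.3, -0.7, -2.1]
opening: 0.177
```

```bash
python3 - <<'E'
from plan import *
d=tcp(.154,.031); e=d-u*.14; go((*d,-.0195,55),(*e,-.0195,55)); print(np.round(get_state()['q'],3))
A=snapshot('top');B=snapshot('side')
crop('top',A,200,80,160,120,'t19',5);crop('side',B,240,80,160,120,'s19',5)
E
```

```text
clock 16.38 p [ 0.4716  0.2151 -0.0196] down [-0.004 -0.005 -1.   ] jaw 55.3 q7 -0.56 open 0.177 F [-0.3 -0.7 -2.1]
[-0.01, 0.4, 3.32] yaw 0.004 rows>=0.8
[-0.01, 0.46, -10.68] yaw 0.004 rows>=2.6
[-0.282  0.982 -0.395  2.004  1.046  0.382 -0.56 ]
```

View pics/t19.png

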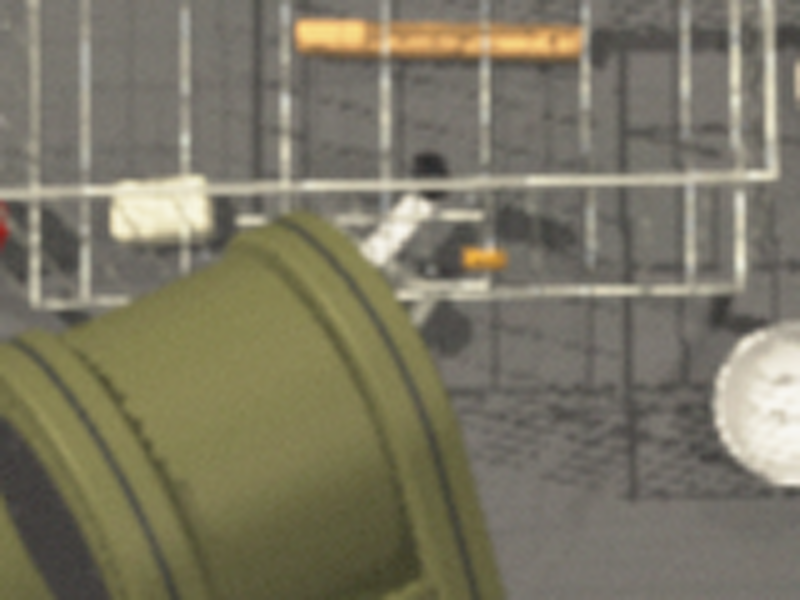

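View pics/s19.png

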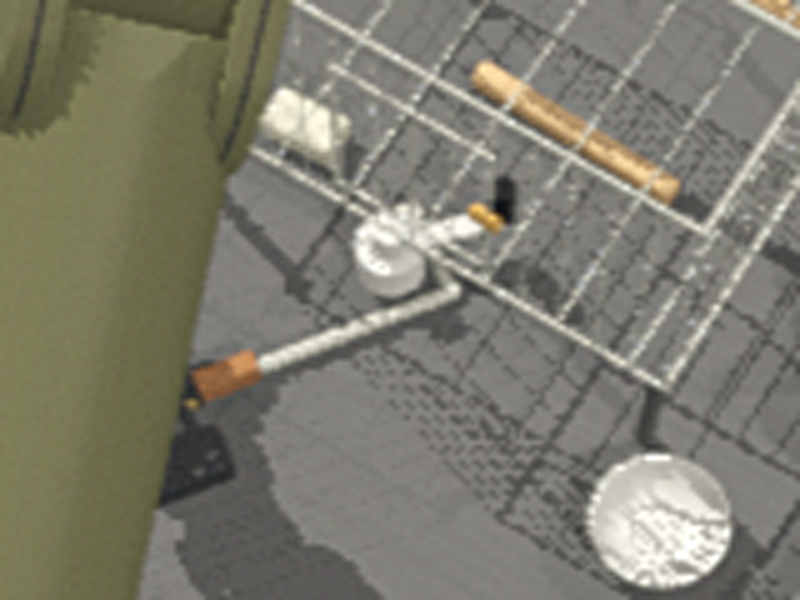

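Call:
apply_moves(
  delta_pos=[
    [0,0,-1],
    [0,0,-2],
    [0,0,-3],
    [0,0,-4],
    [0,0,-5],
    [0,0,-6],
    [0,0,-7],
    [0,0,-8],
    [0,0,-9],
    [0,0,-9],
  ],
  yaw=[0,0,0,0,0,0,0,0,0,0],
  gripper=[0,0,0,0,0,0,0,0,0,0],
)

```text
clock: 17.32
tool_pos: [0.3979, 0.2668, -0.0197]
eef_rot: [0.209, 0.676, -0.213, 0.674]
contact_force: [-0.5, 0.2, -0.5]
opening: 0.182
```

```bash
python3 - <<'E'
from plan import *
d=tcp(.154,.031); e=d-u*.14; go((*d,-.0195,55),(*e,-.0195,55)); print(np.round(get_state()['q'],3))
A=snapshot('top');B=snapshot('side')
crop('top',A,200,80,160,120,'t20',5);crop('side',B,220,80,160,120,'s20',5)
E
```

```text
clock 17.32 p [ 0.3979  0.2668 -0.0197] down [-0.003 -0.004 -1.   ] jaw 55.3 q7 -0.88 open 0.182 F [-0.5  0.2 -0.5]
[-0.03, 0.34, 12.32] yaw 0.005 rows>=3.0
[-0.02, 0.42, -1.68] yaw 0.005 rows>=0.4
[-0.546  0.953 -0.232  2.125  1.17   0.206 -0.879]
```

View pics/t20.png

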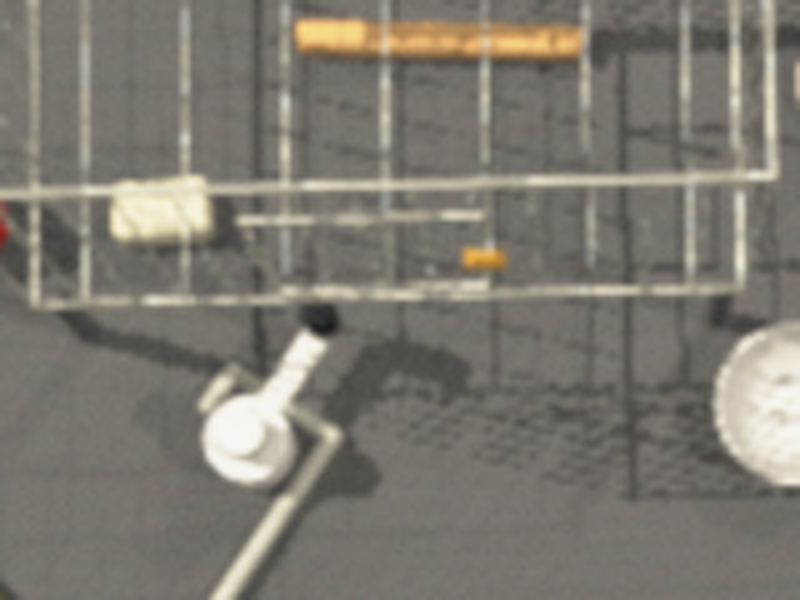

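View pics/s20.png

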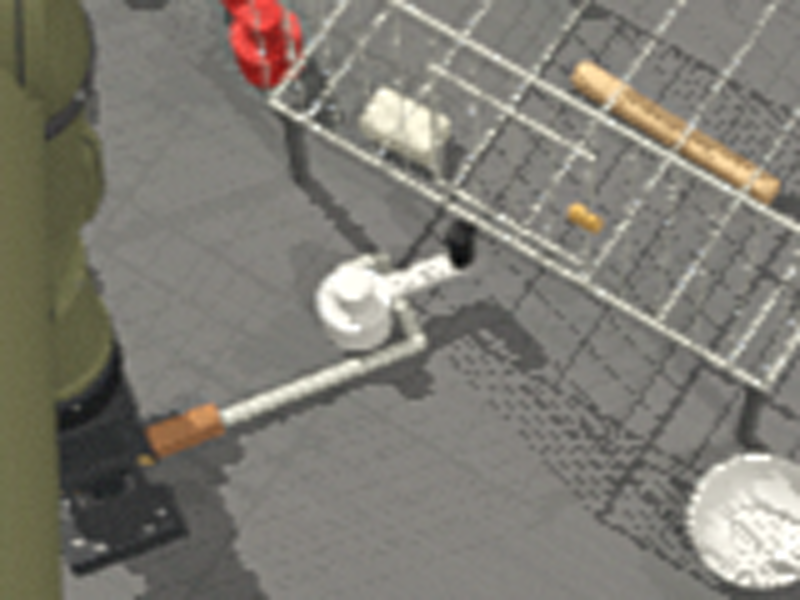

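Call:
apply_moves(
  delta_pos=[
    [0.13,0,0],
    [0.13,0,0],
    [0.13,0,0],
    [0.13,0,0],
    [-3,0,0],
    [-7,0,0],
    [-11,0,0],
    [-13,0,0],
  ],
  yaw=[0,0,0,0,0,0,0,0],
  gripper=[0,40,40,40,60,60,60,60],
)

```text
clock: 18.08
tool_pos: [0.4005, 0.2667, 0.1137]
eef_rot: [0.211, 0.674, -0.213, 0.675]
contact_force: [0.1, 0.2, 0.5]
opening: 0.599
```

```bash
python3 - <<'E'
from plan import *
A=snapshot('top');B=snapshot('side')
crop('top',A,190,110,130,100,'t21',6);crop('side',B,230,100,130,100,'s21',6)
for n in('top','side'):
  for t,z in(('crank_boss',.044),('crank',0)):
    print(n,t,[(round(r['score'],2),np.round(r['pixel'],1).tolist(),w(n,r['pixel'],z).round(4)[:2]) for r in spot_point(t,n)])
  for r in silhouettes('crank',n)[:3]:print(n,r['score'],r['bbox'])
go((.55,.2,.09,55))
E
```

```text
top crank_boss [(0.95, [189.9, 120.8], array([0.6839, 0.3373])), (0.65, [245.6, 164.7], array([0.5684, 0.1981]))]
top crank [(0.59, [194.8, 122.3], array([0.6914, 0.3357])), (0.58, [252.2, 165.1], array([0.5746, 0.1872]))]
top 0.71 [156.8, 108.0, 46.7, 24.1]
top 0.55 [241.5, 143.2, 27.6, 35.6]
side crank_boss [(0.69, [289.9, 140.7], array([0.554 , 0.1846])), (0.64, [409.2, 215.4], array([ 0.5431, -0.2323]))]
side crank [(0.89, [290.3, 143.4], array([0.562 , 0.1918])), (0.59, [274.8, 93.0], array([0.6817, 0.3307]))]
side 0.52 [286.8, 127.4, 26.7, 20.7]
clock 18.48 p [0.3992 0.2655 0.109 ] down [-0.004 -0.007 -1.   ] jaw 55.2 q7 -0.53 open 0.597 F [ 0.1 -0.5 -0.9]
[1.89, 3.24, 16.12] yaw 0.004 rows>=4.0
```

View pics/t21.png

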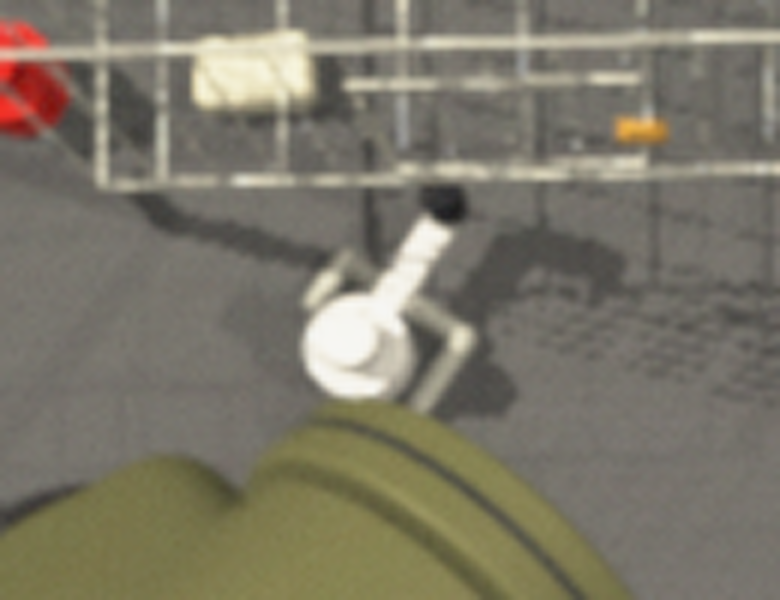

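View pics/s21.png

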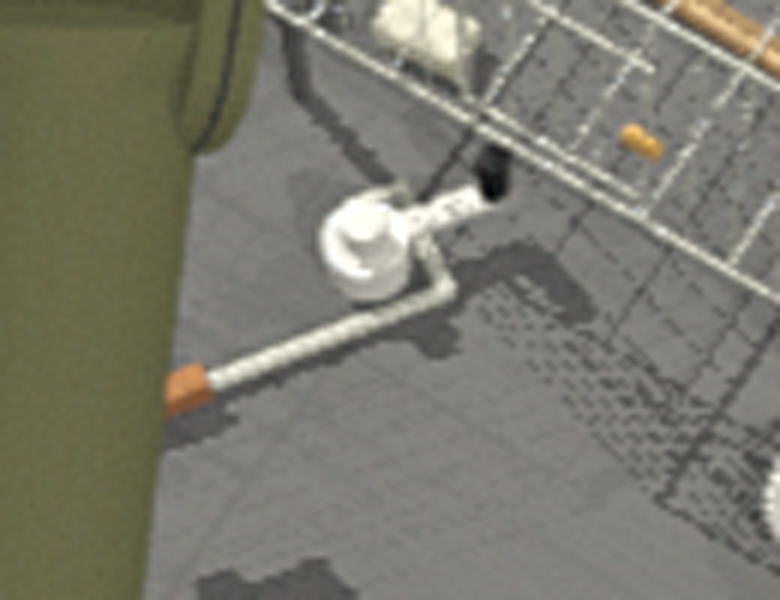

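```bash
python3 - <<'E'
from plan import *
b=w('top',(248.2,166.3),.056);h=w('top',(249.7,167.8),.032);k=w('top',(264,143.8),.07);
print(b,h,k,'side boss',w('side',(291.2,137.5),.056),'knob',w('side',(230+493/6,100+155/6),.07))
c=(b+h)[:2]/2; print(c, 'arm',np.degrees(np.arctan2(*(k[:2]-c)[::-1])),np.linalg.norm(k[:2]-c))
print('shaft',w('top',(416,166.7),.05),w('side',(410.5,212.3),.05),'lid',w('top',(330+391/4,70+210/4),.134))
go((*c,.10,90),(*c,.0125,90))
E
```

```text
[0.56218429 0.19003425 0.056     ] [0.56232669 0.18954793 0.032     ] [0.61490203 0.14857635 0.07      ] side boss [0.56064604 0.18341231 0.056     ] knob [0.62078568 0.14735457 0.07      ]
[0.56225549 0.18979109] arm -38.05588570156335 0.06686040056641926
shaft [ 0.55203659 -0.22789621  0.05      ] [ 0.55112183 -0.23087031  0.05      ] lid [ 0.64266807 -0.24268928  0.134     ]
clock 18.48 p [0.3992 0.2655 0.109 ] down [-0.004 -0.007 -1.   ] jaw 55.2 q7 -0.53 open 0.597 F [ 0.1 -0.5 -0.9]
[0.89, 3.09, 17.71] yaw -0.607 rows>=4.9
[9.64, 3.16, 17.7] yaw -0.607 rows>=4.9
```

Call:
apply_moves(
  delta_pos=[
    [0.5,0.3,1.5],
    [0.9,0.6,3],
    [0.9,1,5.5],
    [0.9,1.5,8.5],
    [0.9,2,11.5],
    [0.9,2.5,14.5],
    [0.9,3.1,17.3],
    [0.9,3.1,17.7],
    [0.9,3.1,17.7],
  ],
  yaw=[-0.11,-0.22,-0.33,-0.44,-0.55,-0.607,-0.607,-0.607,-0.607],
  gripper=[60,60,60,60,60,60,60,60,60],
)

```text
clock: 19.23
tool_pos: [0.5631, 0.188, 0.0981]
eef_rot: [-0.002, 0.709, -0.005, 0.705]
contact_force: [0.0, 0.3, -1.0]
opening: 0.6
```

```bash
python3 - <<'E'
from plan import *
c=(.5622,.1898); go((*c,.02,90),(*c,.0125,90)); print(np.round(get_state()['q'],3))
cv2.imwrite('pics/T22.png',snapshot('top')[:,:,::-1]);cv2.imwrite('pics/S22.png',snapshot('side')[:,:,::-1])
E
```

```text
clock 19.23 p [0.5631 0.188  0.0981] down [-0.005 -0.009 -1.   ] jaw 89.7 q7 0.40 open 0.600 F [ 0.   0.3 -1. ]
[7.81, 0.24, -0.05] yaw -0.004 rows>=1.9
[8.56, 0.25, -0.05] yaw -0.004 rows>=2.1
[ 0.032  0.927 -0.81   1.734  0.854  0.884  0.4  ]
```

View pics/T22.png

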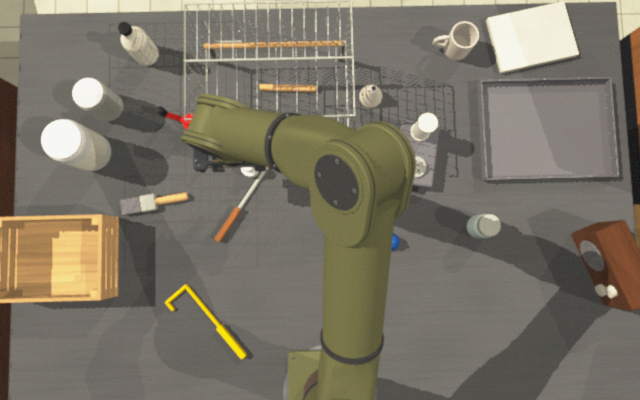

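View pics/S22.png

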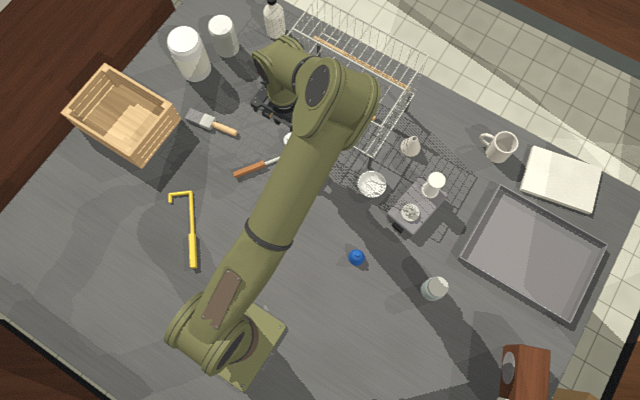

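```bash
python3 - <<'E'
from plan import *
for px in((210,95),(260,106),(300,117)):
  for z in(.2,.3,.35,.4,.45,.5): print(px,z,w('top',px,z).round(3))
for z in (.2,.25,.3,.35,.4): print('tool axis',z,pj('top',(.563,.188,z)),pj('side',(.563,.188,z)))
print(tri(dict(top=(266,137),side=(299,75))))
print('elbow cap',tri(dict(top=(335,180),side=(318,82))))
print('wrist end',tri(dict(top=(197,125),side=(262,60))))
E
```

```text
(210, 95) 0.2 [0.7   0.253 0.2  ]
(210, 95) 0.3 [0.668 0.232 0.3  ]
(210, 95) 0.35 [0.652 0.221 0.35 ]
(210, 95) 0.4 [0.636 0.211 0.4  ]
(210, 95) 0.45 [0.62 0.2  0.45]
(210, 95) 0.5 [0.604 0.189 0.5  ]
(260, 106) 0.2 [0.672 0.143 0.2  ]
(260, 106) 0.3 [0.643 0.132 0.3  ]
(260, 106) 0.35 [0.628 0.126 0.35 ]
(260, 106) 0.4 [0.613 0.121 0.4  ]
(260, 106) 0.45 [0.598 0.115 0.45 ]
(260, 106) 0.5 [0.584 0.11  0.5  ]
(300, 117) 0.2 [0.645 0.055 0.2  ]
(300, 117) 0.3 [0.618 0.052 0.3  ]
(300, 117) 0.35 [0.605 0.051 0.35 ]
(300, 117) 0.4 [0.591 0.049 0.4  ]
(300, 117) 0.45 [0.578 0.048 0.45 ]
(300, 117) 0.5 [0.564 0.046 0.5  ]
tool axis 0.2 [240.06891254 155.11017129] [287.03106031 113.70676843]
tool axis 0.25 [236.38436326 150.64425806] [285.70850025 104.78318125]
tool axis 0.3 [232.32885304 145.72871605] [284.28263077  95.16254403]
tool axis 0.35 [227.84338961 140.29204281] [282.74085515  84.75986402]
tool axis 0.4 [222.85577215 134.24672625] [281.06844197  73.47574527]
[0.52465594 0.10158552 0.52334278]
elbow cap [0.43310468 0.00140791 0.71316434]
wrist end [0.5747006  0.23967373 0.40073821]
```

```bash
python3 - <<'E'
from plan import *
t=(.4495,.2305); go((*t,.06,55.2),(*t,-.0195,55.2))
E
```

```text
clock 19.33 p [0.5606 0.1906 0.099 ] down [-0.006 -0.008 -1.   ] jaw 90.1 q7 0.40 open 0.603 F [-0.6 -0.   0.6]
[3.94, 4.04, -11.08] yaw 0.609 rows>=4.9
[11.89, 4.1, -11.03] yaw 0.609 rows>=4.9
```

Call:
apply_moves(
  delta_pos=[
    [0,1,-3],
    [0,2,-6],
    [1,3,-9],
    [2.5,4,-11],
    [4,4,-11.1],
    [4,4,-11.1],
    [7,4,-11.1],
    [10,4,-11.1],
    [11.9,4,-11.1],
    [11.9,4,-11.1],
  ],
  yaw=[0.1,0.2,0.32,0.44,0.56,0.609,0.609,0.609,0.609,0.609],
  gripper=[45,45,45,45,45,45,45,45,45,45],
)

```text
clock: 20.17
tool_pos: [0.4457, 0.2299, -0.0217]
eef_rot: [0.206, 0.678, -0.215, 0.673]
contact_force: [-0.3, 0.3, 0.1]
opening: 0.448
```

```bash
python3 - <<'E'
from plan import *
t=(.4495,.2305); go((*t,-.0195,55.2)); print(np.round(get_state()['q'],3))
crop('top',snapshot('top'),180,130,140,110,'t23',5); crop('side',snapshot('side'),220,90,140,110,'s23',5)
E
```

```text
clock 20.17 p [ 0.4457  0.2299 -0.0217] down [-0.011 -0.01  -1.   ] jaw 55.4 q7 -0.67 open 0.448 F [-0.3  0.3  0.1]
[-0.23, 0.26, 0.28] yaw 0.004 rows>=0.1
[-0.344  0.979 -0.374  2.046  1.096  0.351 -0.667]
```

View pics/t23.png

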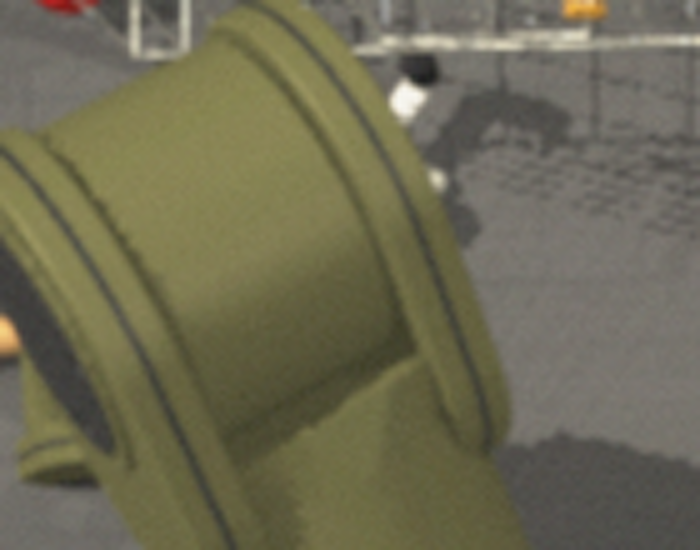

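View pics/s23.png

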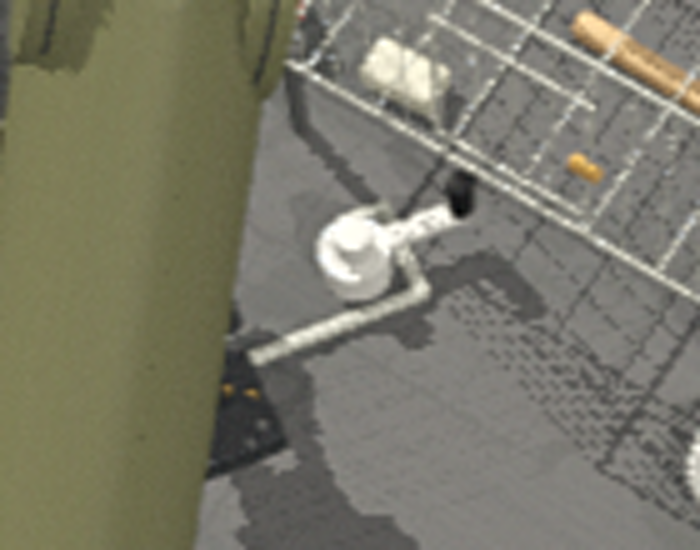

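Close, check grip, then pull 6 cm more.

Call:
apply_moves(
  delta_pos=[
    [-0.15,0.2,0],
    [-0.15,0.2,0],
    [-0.15,0.2,0],
    [-0.15,0.2,0],
    [-0.2,0.2,-0.5],
    [-0.2,0.2,-1.3],
    [-0.2,0.2,-2.1],
    [-0.2,0.2,-2.9],
    [-0.2,0.2,-3.7],
    [-0.2,0.2,-4.5],
  ],
  yaw=[0,0,0,0,0,0,0,0,0,0],
  gripper=[0,0,0,0,0,0,0,0,0,0],
  force=40,
)

```text
clock: 21.1
tool_pos: [0.4116, 0.2572, -0.017]
eef_rot: [0.207, 0.676, -0.215, 0.673]
contact_force: [1.6, 0.0, 0.3]
opening: 0.177
```

Call:
apply_moves(
  delta_pos=[
    [0,0,-0.8],
    [0,0,-1.6],
    [0,0,-1.6],
    [0.15,0,-1.6],
    [0.15,0,-1.6],
    [0.15,0,-1.6],
    [0.15,0,-1.6],
    [-5,0,-2],
    [-9,0,-2],
    [-12,0,-2],
  ],
  yaw=[0,0,0,0,0,0,0,0,0,0],
  gripper=[0,0,0,0,50,50,50,60,60,60],
)

```text
clock: 21.93
tool_pos: [0.3951, 0.269, 0.1041]
eef_rot: [0.207, 0.677, -0.215, 0.673]
contact_force: [1.7, 0.1, -0.5]
opening: 0.588
```

```bash
python3 - <<'E'
from plan import *
go((.5,.2,.1,90)); print(np.round(get_state()['q'],3))
crop('top',snapshot('top'),180,110,140,110,'t24',5); crop('side',snapshot('side'),220,90,140,110,'s24',5)
E
```

```text
clock 21.93 p [0.3951 0.269  0.1041] down [-0.01 -0.01 -1.  ] jaw 55.3 q7 -0.56 open 0.588 F [ 1.7  0.1 -0.5]
[0.38, 0.31, 12.56] yaw -0.606 rows>=4.8
[-0.321  0.759 -0.614  2.074  0.811  0.579 -0.557]
```

View pics/t24.png

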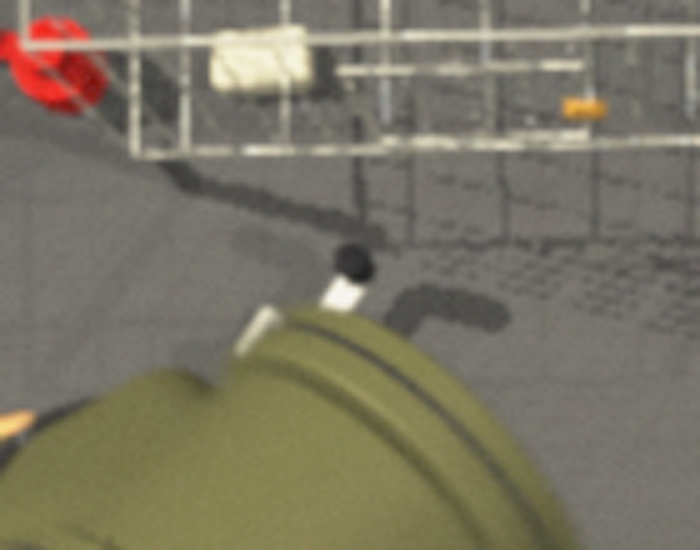

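View pics/s24.png

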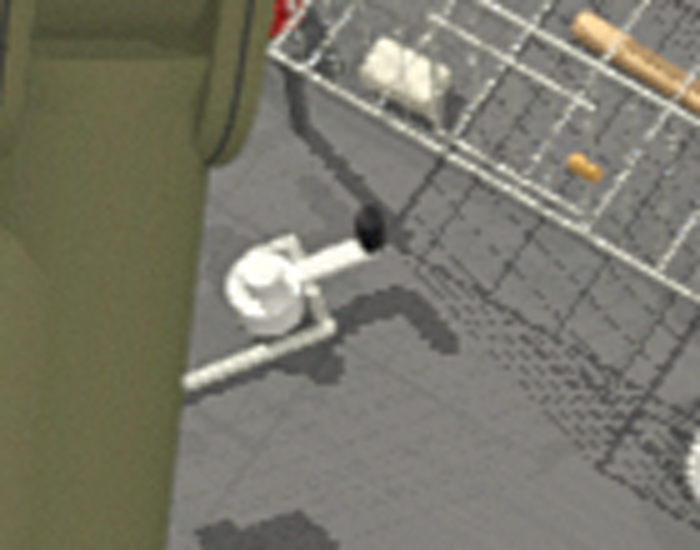

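```bash
python3 - <<'E'
from plan import *
b=w('side',(273,143.6),.056)[:2]+[.0016,.0066]
k=w('top',(180+354/5,110+263/5),.07)[:2]
d=w('side',(220+370/5,90+228/5),.05)[:2]; 
print(b,k,np.linalg.norm(k-b),'arm',np.degrees(np.arctan2(*(k-b)[::-1])))
go((*b,.10,90),(*b,.0125,90),(*b,.1,-90))
print(np.round(get_state()['q'],2))
E
```

```text
[0.51674059 0.22481632] [0.56883666 0.18164876] 0.0676567654908806 arm -39.645641917917295
clock 22.03 p [0.3982 0.2719 0.1074] down [-0.001 -0.002 -1.   ] jaw 55.2 q7 -0.56 open 0.601 F [ 1.2  1.1 -0.8]
[0.74, 2.91, 12.42] yaw -0.608 rows>=4.9
[9.49, 2.93, 12.41] yaw -0.608 rows>=4.9
[0.74, 2.91, 12.42] yaw 2.534 rows>=20.3
[-0.32  0.75 -0.62  2.07  0.81  0.58 -0.56]
```

Call:
apply_moves(
  delta_pos=[
    [0,1,3],
    [0.4,2,6.5],
    [0.7,2.9,10],
    [0.7,2.9,12.4],
    [0.7,2.9,12.4],
    [3.5,2.9,12.4],
    [6,2.9,12.4],
    [6,2.9,12.4],
  ],
  yaw=[0,0,0,0,0,0,0,0],
  gripper=[60,60,60,60,60,60,60,60],
)

```text
clock: 22.7
tool_pos: [0.5135, 0.2223, 0.0432]
eef_rot: [0.208, 0.677, -0.215, 0.673]
contact_force: [-0.4, -0.8, -0.5]
opening: 0.595
```

```bash
python3 - <<'E'
from plan import *
go((.5167,.2248,.0125,55.2)); print(np.round(get_state()['q'],3))
crop('top',snapshot('top'),180,110,140,110,'t25',5); crop('side',snapshot('side'),220,90,140,110,'s25',5)
E
```

```text
clock 22.70 p [0.5135 0.2223 0.0432] down [-0.008 -0.007 -1.   ] jaw 55.2 q7 -0.32 open 0.595 F [-0.4 -0.8 -0.5]
[3.06, 0.42, 0.12] yaw -0.0 rows>=0.7
[-0.155  0.928 -0.59   1.864  0.853  0.636 -0.324]
```

View pics/t25.png

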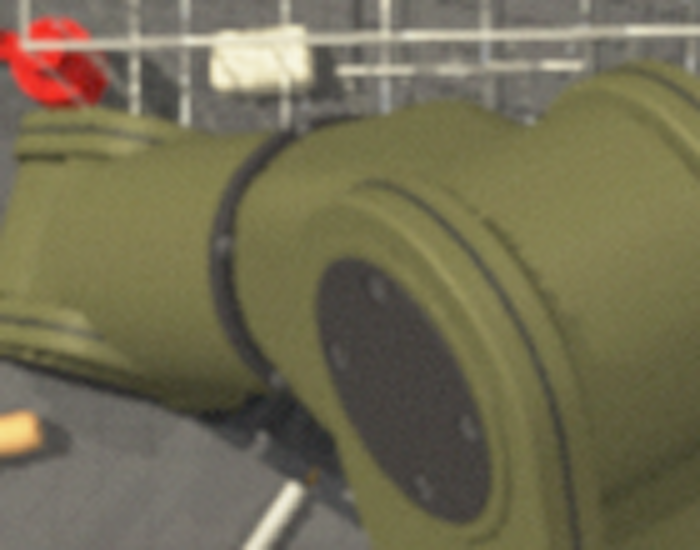

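View pics/s25.png

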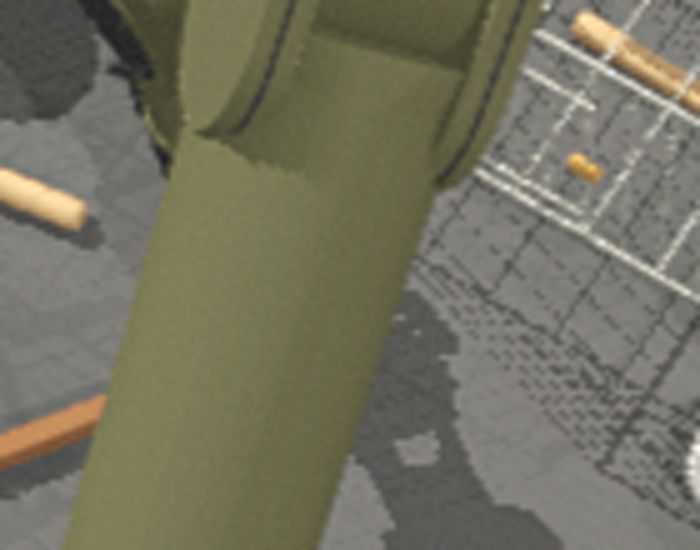

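Call:
apply_moves(
  delta_pos=[
    [1,0.4,0.1],
    [2,0.4,0.1],
    [2.7,0.4,0.1],
    [3,0.4,0.1],
    [3,0.4,0.1],
  ],
  yaw=[0,0,0,0,0],
  gripper=[60,60,60,60,60],
)

```text
clock: 23.22
tool_pos: [0.5178, 0.2267, 0.016]
eef_rot: [0.209, 0.676, -0.213, 0.674]
contact_force: [0.6, 0.1, 0.4]
opening: 0.598
```

Call:
apply_moves(
  delta_pos=[
    [0,0,0],
    [0,0,0],
    [0,0,0],
    [0,0,0],
    [0,0,0],
    [0,0,0],
  ],
  yaw=[0,0,0,0,0,0],
  gripper=[0,0,0,0,0,0],
  force=20,
)

```text
clock: 23.72
tool_pos: [0.5177, 0.2265, 0.0161]
eef_rot: [0.209, 0.676, -0.213, 0.674]
contact_force: [-0.9, -1.0, 1.6]
opening: 0.266
```

Call:
apply_moves(
  delta_pos=[
    [0,0,0],
    [-1,0,0],
    [-3,0,0],
    [-6,0,0],
    [-9,0,0],
    [-12,0,0],
    [-12,0,0],
  ],
  yaw=[0,0,0,0,0,0,0],
  gripper=[0,0,0,0,0,0,0],
  force=50,
)

```text
clock: 24.3
tool_pos: [0.5209, 0.23, 0.1421]
eef_rot: [0.212, 0.674, -0.211, 0.676]
contact_force: [0.3, 0.7, -1.0]
opening: 0.262
```

```bash
python3 - <<'E'
from plan import *
go((.48,.05,.14,55.2),(.48,-.10,.14,55.2),(.50,-.229,.14,25)); print(np.round(get_state()['q'],3))
cv2.imwrite('pics/T26.png',snapshot('top')[:,:,::-1]);cv2.imwrite('pics/S26.png',snapshot('side')[:,:,::-1])
E
```

```text
clock 24.30 p [0.5209 0.23   0.1421] down [ 0.004  0.001 -1.   ] jaw 55.2 q7 -0.20 open 0.262 F [ 0.3  0.7 -1. ]
[0.17, -17.12, 6.9] yaw 0.0 rows>=4.4
[0.15, -29.44, 15.46] yaw 0.0 rows>=8.0
[0.15, -38.9, 24.46] yaw 0.528 rows>=11.0
[-0.091  0.799 -0.716  1.795  0.702  0.818 -0.195]
```

View pics/T26.png

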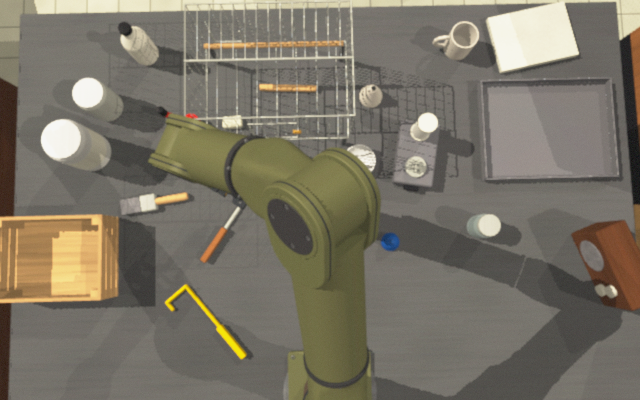

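View pics/S26.png

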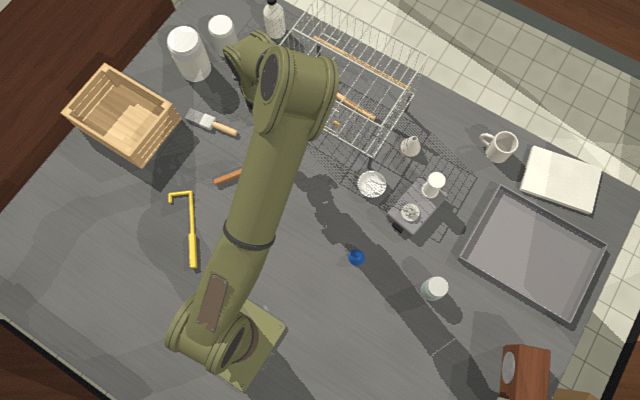

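Call:
apply_moves(
  delta_pos=[
    [0,-2.5,1],
    [0,-6,2.4],
    [0,-9.5,3.8],
    [0,-13,5.2],
    [0,-17,6.9],
    [0,-17,6.9],
  ],
  yaw=[0,0,0,0,0,0],
  gripper=[0,0,0,0,0,0],
)

```text
clock: 24.9
tool_pos: [0.4739, 0.0369, 0.1357]
eef_rot: [0.208, 0.676, -0.221, 0.671]
contact_force: [-1.2, -0.7, -2.1]
opening: 0.259
```

```bash
python3 - <<'E'
from plan import *
go((.48,-.10,.14,55.2),(.50,-.229,.14,25)); print(np.round(get_state()['q'],3))
t=snapshot('top');s=snapshot('side')
a=cv2.resize(t[140:190,385:445],None,fx=6,fy=6,interpolation=cv2.INTER_CUBIC);b=cv2.resize(s[185:235,380:440],None,fx=6,fy=6,interpolation=cv2.INTER_CUBIC)
cv2.imwrite('pics/f27.png',np.hstack([a,b])[:,:,::-1])
cv2.imwrite('pics/T27.png',t[:,:,::-1]);cv2.imwrite('pics/S27.png',s[:,:,::-1])
E
```

```text
clock 24.90 p [0.4739 0.0369 0.1357] down [-0.012 -0.015 -1.   ] jaw 54.6 q7 -0.03 open 0.259 F [-1.2 -0.7 -2.1]
[-0.24, -10.82, 8.42] yaw -0.01 rows>=3.3
[-0.07, -20.18, 17.51] yaw 0.517 rows>=6.4
[ 0.248  0.718 -0.704  2.056  0.775  0.671 -0.031]
```

View pics/f27.png

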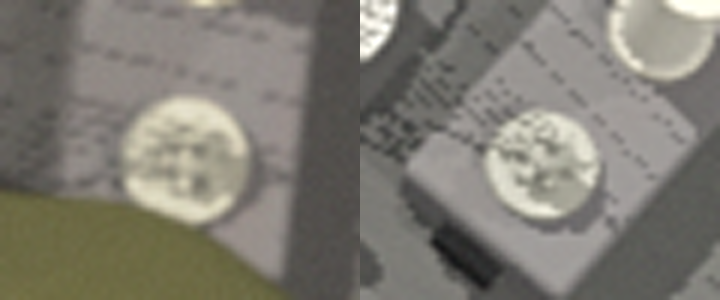

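View pics/T27.png

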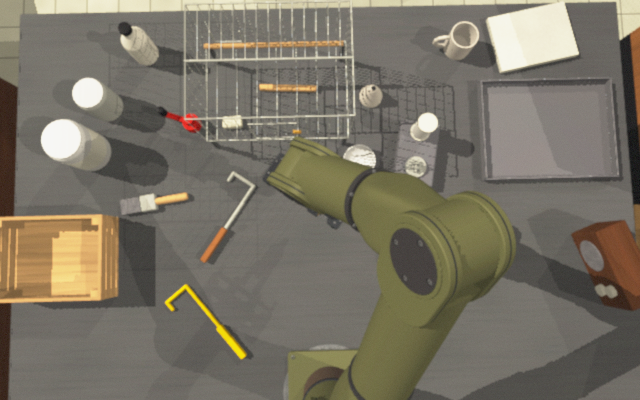

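View pics/S27.png

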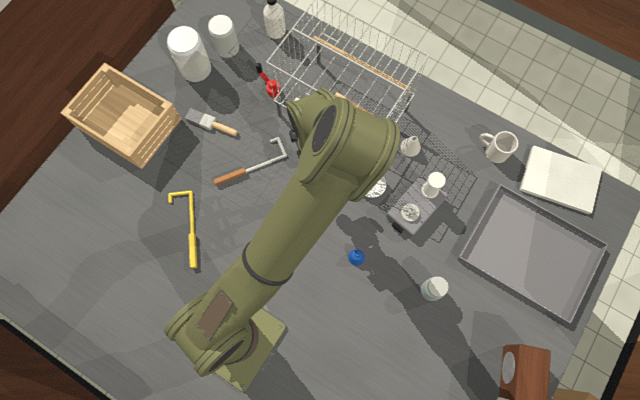

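Call:
apply_moves(
  delta_pos=[
    [-0.2,-3,2.3],
    [-0.2,-6,4.7],
    [-0.2,-9,7],
    [-0.2,-10.8,8.4],
    [-0.2,-10.8,8.4],
  ],
  yaw=[0,0,0,0,0],
  gripper=[0,0,0,0,0],
)

```text
clock: 25.42
tool_pos: [0.4836, -0.0963, 0.1383]
eef_rot: [0.211, 0.675, -0.219, 0.672]
contact_force: [0.1, -0.2, -1.6]
opening: 0.254
```

```bash
python3 - <<'E'
from plan import *
go((.50,-.229,.14,25)); print(np.round(get_state()['q'],3))
t=snapshot('top');s=snapshot('side')
a=cv2.resize(t[140:190,385:445],None,fx=6,fy=6,interpolation=cv2.INTER_CUBIC);b=cv2.resize(s[185:235,380:440],None,fx=6,fy=6,interpolation=cv2.INTER_CUBIC)
cv2.imwrite('pics/f28.png',np.hstack([a,b])[:,:,::-1])
cv2.imwrite('pics/T28.png',t[:,:,::-1]);cv2.imwrite('pics/S28.png',s[:,:,::-1])
E
```

```text
clock 25.42 p [ 0.4836 -0.0963  0.1383] down [-0.008 -0.009 -1.   ] jaw 54.6 q7 0.26 open 0.254 F [ 0.1 -0.2 -1.6]
[-0.07, -9.86, 9.03] yaw 0.516 rows>=4.1
[ 0.54   0.736 -0.734  2.01   0.777  0.71   0.258]
```

View pics/f28.png

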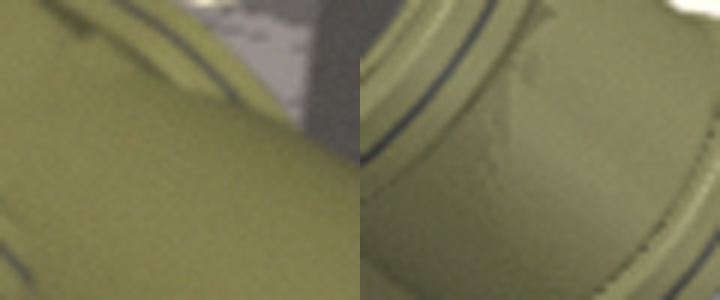

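View pics/T28.png

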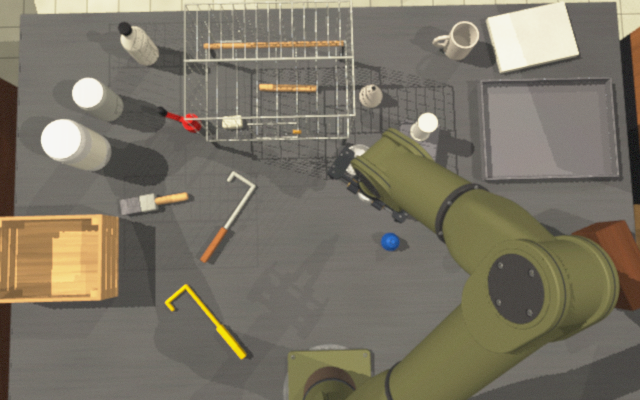

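View pics/S28.png

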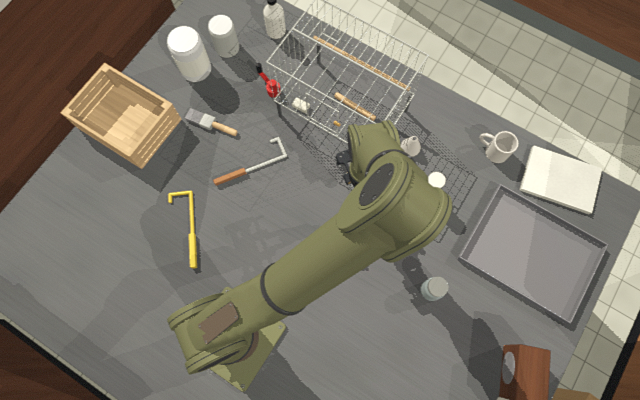

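```bash
python3 - <<'E'
from plan import *
go((.5525,-.2275,.12,50),(.5525,-.2275,.095,50))
E
```

```text
clock 25.52 p [ 0.4843 -0.0901  0.1391] down [-0.006 -0.004 -1.   ] jaw 55.0 q7 0.26 open 0.260 F [-0.6  0.9 -2.7]
[1.92, -7.32, 13.47] yaw 0.087 rows>=3.7
[4.42, -7.3, 13.48] yaw 0.087 rows>=3.8
```

Call:
apply_moves(
  delta_pos=[
    [0.5,-1.5,2.7],
    [1,-3,5.4],
    [1.5,-4.5,8.1],
    [1.9,-6,10.8],
    [1.9,-7.3,13.5],
    [1.9,-7.3,13.5],
    [1.9,-7.3,13.5],
  ],
  yaw=[0.02,0.05,0.087,0.087,0.087,0.087,0.087],
  gripper=[0,0,0,0,0,0,0],
)

```text
clock: 26.1
tool_pos: [0.5543, -0.2259, 0.1196]
eef_rot: [0.241, 0.666, -0.243, 0.663]
contact_force: [-0.1, 0.1, -1.9]
opening: 0.257
```

```bash
python3 - <<'E'
from plan import *
go((.5525,-.2275,.12,50),(.5525,-.2275,.095,50));print(np.round(get_state()['q'],3))
t=snapshot('top');s=snapshot('side')
cv2.imwrite('pics/T29.png',t[:,:,::-1]);crop('side',s,360,150,120,100,'s29',6)
E
```

```text
clock 26.10 p [ 0.5543 -0.2259  0.1196] down [-0.005 -0.002 -1.   ] jaw 50.0 q7 0.51 open 0.257 F [-0.1  0.1 -1.9]
[-0.04, -0.24, -0.03] yaw -0.0 rows>=0.1
[2.46, -0.23, -0.03] yaw -0.0 rows>=0.6
[ 0.704  0.871 -0.729  1.713  0.742  0.861  0.513]
```

View pics/T29.png

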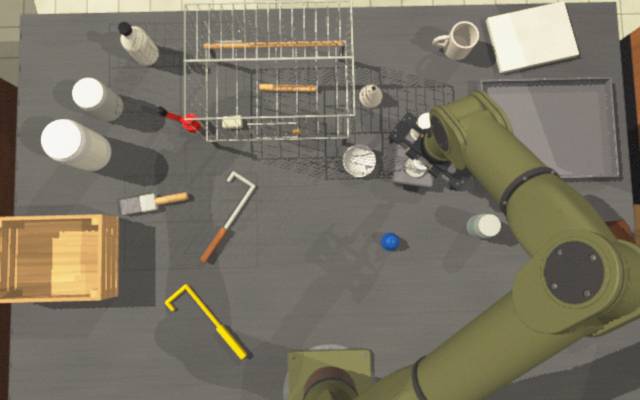

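View pics/s29.png

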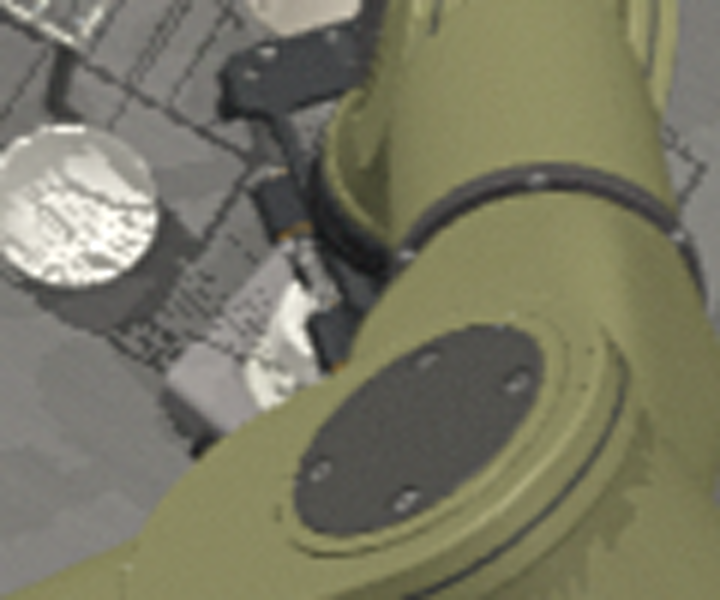

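```bash
python3 - <<'E'
from plan import *
t=snapshot('top');crop('top',t,375,110,110,90,'t30',7)
print(pj('top',(.5543,-.2259,.12+.0159+.0)), pj('top',(.5543,-.2259,.104)))
E
```

```text
[422.43667542 159.71697046] [419.61352992 162.08740525]
```

View pics/t30.png

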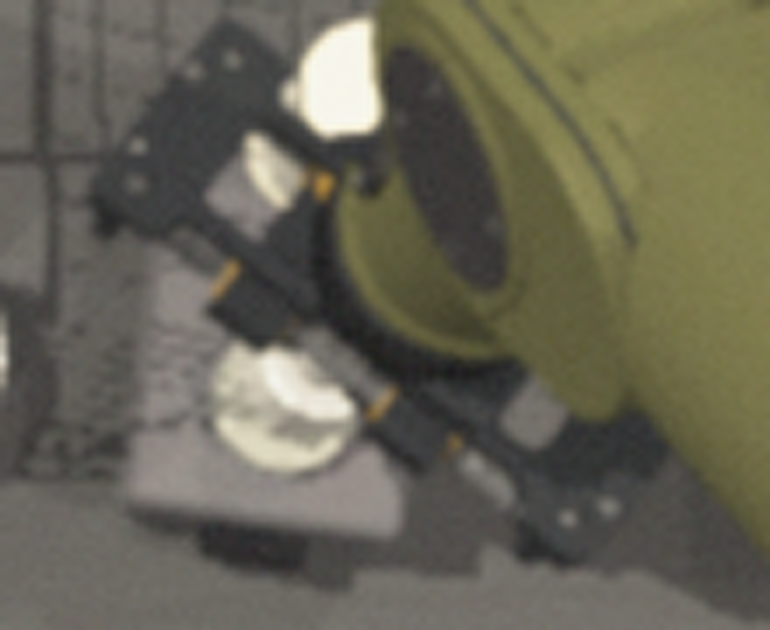

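Call:
apply_moves(
  delta_pos=[
    [0,-0.2,0],
    [1,-0.2,0],
    [2,-0.2,0],
    [2.6,-0.2,0],
    [3.2,-0.2,0],
    [3.4,-0.2,0],
    [3.4,-0.2,0],
  ],
  yaw=[0,0,0,0,0,0,0],
  gripper=[0,0,0,0,0,0,0],
)

```text
clock: 26.83
tool_pos: [0.5524, -0.2259, 0.086]
eef_rot: [0.239, 0.666, -0.242, 0.664]
contact_force: [1.6, -1.0, -1.0]
opening: 0.258
```

```bash
python3 - <<'E'
from plan import *
go((.5525,-.2275,.085,50));s=get_state();print(np.round(s['moment'],2),np.round(s['contact_force'],1))
E
```

```text
clock 26.83 p [ 0.5524 -0.2259  0.086 ] down [-0.005 -0.002 -1.   ] jaw 50.2 q7 0.48 open 0.258 F [ 1.6 -1.  -1. ]
[0.1, -0.12, 0.11] yaw 0.004 rows>=0.0
[-0.24 -0.51 -0.04] [ 1.6 -1.  -1. ]
```

Call:
apply_moves(
  delta_pos=[
    [0.2,0,0],
    [0.4,0,0],
    [0.6,0,0],
    [0.7,0,0],
    [0.7,0,0],
  ],
  yaw=[0,0,0,0,0],
  gripper=[0,0,0,0,0],
)

```text
clock: 27.25
tool_pos: [0.553, -0.2264, 0.0796]
eef_rot: [0.239, 0.666, -0.242, 0.664]
contact_force: [1.3, -2.4, 2.8]
opening: 0.257
```

Call:
apply_moves(
  delta_pos=[
    [0.1,-0.1,0.06],
    [0.2,-0.1,0.06],
    [0.25,-0.1,0.06],
    [0.25,-0.1,0.06],
    [0.25,-0.1,0.06],
    [0.25,-0.1,0.06],
  ],
  yaw=[0,0,0.05,0.1,0.15,0.15],
  gripper=[0,0,0,0,0,0],
)

```text
clock: 27.75
tool_pos: [0.5544, -0.2266, 0.0793]
eef_rot: [0.289, 0.644, -0.291, 0.645]
contact_force: [0.1, -0.8, 13.8]
opening: 0.259
```

Call:
apply_moves(
  delta_pos=[
    [0.2,-0.05,-0.05],
    [0.2,-0.05,-0.05],
    [0.2,-0.05,-0.05],
    [0.2,-0.05,-0.05],
    [0.2,-0.05,-0.05],
    [0.2,-0.05,-0.05],
  ],
  yaw=[0.04,0.08,0.12,0.16,0.2,0.2],
  gripper=[0,0,0,0,0,0],
)

```text
clock: 28.25
tool_pos: [0.5556, -0.2264, 0.0791]
eef_rot: [0.353, 0.61, -0.354, 0.614]
contact_force: [1.8, -0.6, 9.7]
opening: 0.256
```

```bash
python3 - <<'E'
from plan import *
go((.5525,-.2275,.085,50));s=get_state();print(np.round(s['moment'],2))
E
```

```text
clock 28.25 p [ 0.5556 -0.2264  0.0791] down [ 0.004 -0.004 -1.   ] jaw 30.0 q7 0.18 open 0.256 F [ 1.8 -0.6  9.7]
[-0.59, -0.32, -0.05] yaw -0.349 rows>=2.8
[-0.27 -0.4   0.1 ]
```

Call:
apply_moves(
  delta_pos=[
    [0.22,0,0],
    [0.22,0,0],
    [0.22,0,0],
    [0.22,0,0],
    [0.22,0,0],
    [0.22,0,0],
  ],
  yaw=[0.04,0.08,0.12,0.16,0.2,0.2],
  gripper=[0,0,0,0,0,0],
)

```text
clock: 28.75
tool_pos: [0.5553, -0.227, 0.0773]
eef_rot: [0.413, 0.572, -0.414, 0.576]
contact_force: [0.4, -1.4, -1.1]
opening: 0.259
```

Call:
apply_moves(
  delta_pos=[
    [0.2,0,0],
    [0.4,0,0],
    [0.6,0,0],
    [0.6,0,0],
  ],
  yaw=[0,0,0,0],
  gripper=[0,0,0,0],
)

```text
clock: 29.08
tool_pos: [0.5547, -0.2272, 0.0704]
eef_rot: [0.412, 0.572, -0.414, 0.575]
contact_force: [0.7, -2.7, -3.7]
opening: 0.258
```

Call:
apply_moves(
  delta_pos=[
    [0.2,0,0],
    [0.4,0,0],
    [0.6,0,0],
    [0.75,0,0],
    [0.75,0,0],
  ],
  yaw=[0,0,0,0,0],
  gripper=[0,0,0,0,0],
)

```text
clock: 29.5
tool_pos: [0.5546, -0.2272, 0.0655]
eef_rot: [0.412, 0.572, -0.415, 0.576]
contact_force: [-5.8, -1.0, 21.1]
opening: 0.258
```

```bash
python3 - <<'E'
from plan import *
go((.5525,-.2275,.065,50));s=get_state();print(np.round(s['moment'],2))
crop('top',snapshot('top'),375,110,110,90,'t31',7);crop('side',snapshot('side'),360,150,120,100,'s31',6)
E
```

```text
clock 29.50 p [ 0.5546 -0.2272  0.0655] down [ 0.002 -0.006 -1.   ] jaw 18.5 q7 0.00 open 0.258 F [-5.8 -1.  21.1]
[0.05, -0.21, -0.03] yaw -0.551 rows>=4.4
[-0.28  1.1  -0.09]
```

View pics/t31.png

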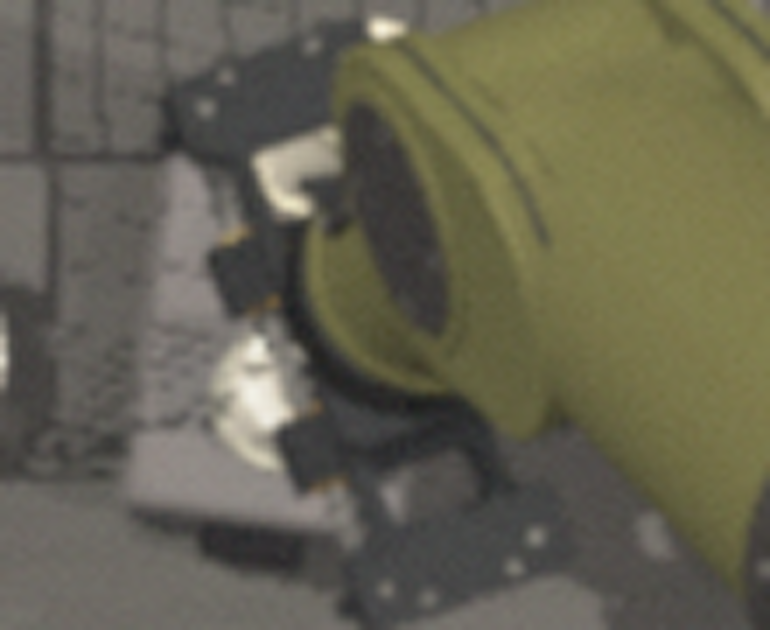

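Call:
apply_moves(
  delta_pos=[
    [0.15,0,0],
    [0.28,0,0],
    [0.28,0,0],
  ],
  yaw=[0,0,0],
  gripper=[0,0,0],
)

```text
clock: 29.85
tool_pos: [0.5546, -0.2272, 0.0655]
eef_rot: [0.412, 0.571, -0.415, 0.576]
contact_force: [-6.3, -0.6, 21.3]
opening: 0.259
```

Call:
apply_moves(
  delta_pos=[
    [0,0,0],
    [0,0,0],
    [0,0,0],
    [0,0,0],
    [-1,0,0],
    [-4,0,0],
    [-8,0,0],
    [-12,0,0],
    [-14,0,0],
  ],
  yaw=[0,0,0,0,0,0,0,0,0],
  gripper=[0,60,60,60,60,60,60,60,60],
)

```text
clock: 30.6
tool_pos: [0.5563, -0.2253, 0.2104]
eef_rot: [0.413, 0.57, -0.414, 0.578]
contact_force: [0.1, -0.4, -0.5]
opening: 0.601
```

```bash
python3 - <<'E'
from plan import *
go((.42,-.05,.22,18.5),(.4,.05,.22,18.5));s=get_state()
E
```

```text
clock 30.60 p [ 0.5563 -0.2253  0.2104] down [ 0.009 -0.008 -1.   ] jaw 18.5 q7 0.14 open 0.601 F [ 0.1 -0.4 -0.5]
[-1.22, -7.35, -20.93] yaw 0.0 rows>=5.3
[-1.33, -6.08, -31.05] yaw 0.0 rows>=7.6
```

Move the arm aside to see.

Call:
apply_moves(
  delta_pos=[
    [-1.2,-1.5,-4],
    [-1.2,-3,-8],
    [-1.2,-4.5,-12],
    [-1.2,-6,-16],
    [-1.2,-6.1,-20],
    [-1.3,-6.1,-24],
    [-1.3,-6.1,-28],
    [-1.3,-6.1,-31],
    [-1.3,-6.1,-31],
  ],
  yaw=[0,0,0,0,0,0,0,0,0],
  gripper=[60,60,60,60,60,60,60,60,60],
)

```text
clock: 31.35
tool_pos: [0.3984, 0.0564, 0.2209]
eef_rot: [0.411, 0.572, -0.409, 0.58]
contact_force: [-0.4, -0.1, -0.6]
opening: 0.602
```

```bash
python3 - <<'E'
from plan import *
t=snapshot('top');s=snapshot('side')
cv2.imwrite('pics/T32.png',t[:,:,::-1]);cv2.imwrite('pics/S32.png',s[:,:,::-1])
a=cv2.resize(t[110:200,385:455],None,fx=5,fy=5,interpolation=cv2.INTER_CUBIC);b=cv2.resize(s[165:255,370:440],None,fx=5,fy=5,interpolation=cv2.INTER_CUBIC)
cv2.imwrite('pics/f32.png',np.hstack([a,b])[:,:,::-1]); print(get_state()['clock'])
E
```

```text
31.45
```

View pics/f32.png

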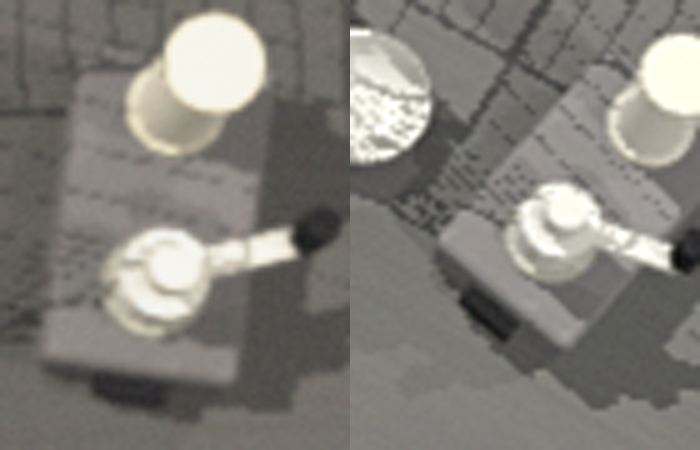

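View pics/T32.png

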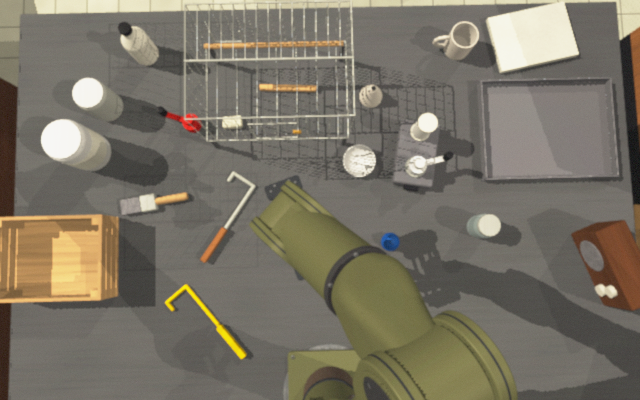

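View pics/S32.png

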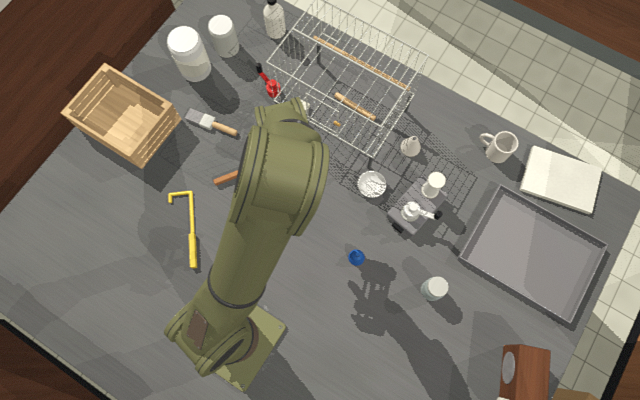

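```bash
python3 - <<'E'
from plan import *
print(tri(dict(top=(419.6,163),side=(414,206.4))))
for z in(.106,.12): print(z,pj('top',(.5535,-.228,z)),pj('side',(.5535,-.228,z)-np.array([.0015,.004,0])))
E
```

```text
[ 0.55522597 -0.2293135   0.09292585]
0.106 [420.67880787 162.25271192] [414.54976769 206.69823637]
0.12 [421.91379351 161.22838167] [415.48278296 205.238992  ]
```

Both views fit a boss top at 0.106 m or a little lower, which is home height. The crank stands level on the shaft, and nothing is touching it.

```bash
python3 -c "
from plant import *
print(finish_job(), get_state()['clock'])"
```

```text
the job is handed in; nothing more can be done
the job is handed in; nothing more can be done
```

The crank is on the feeder shaft, meshed and pushed fully home, and the job was handed in at about 31.6 s of the 72 s allowed.

**Dragging out:** I pulled the crank out with the wooden-handled hook in two pulls. No finger touched it until its hub, and in the end the whole crank, was clear of the cage. The hook was left lying flat on the table.

**Fitting:** I gripped the crank by its boss, lowered it over the pilot nose and turned it under light pressure until the teeth dropped in. I then pressed it down and let go. The arm ended up pointing about 67° away from the tube.

**Last checks:**
- **Travel:** the crank sank 13.8 mm from the tooth tops, against 14 mm expected. It stopped at 21 N and did not move on a second push.
- **Pictures:** the final views show the crank level on the shaft. The cage and the bystanders I could see look unmoved by eye; the arm hides a little of the side view. The red and yellow look-alikes were left alone.

**What disagreed:**
- **Height readings:** touching the table showed the tool's height reading about 37 mm too low. My first two closes on the hook handle therefore missed, without moving anything, and I corrected for this afterwards.
- **Cameras:** the side camera differed from the top camera by up to about 7 mm sideways, so I relied on the top one. Measuring the boss top from both cameras gave 0.093 m against 0.106 m expected. That method is coarse in height, and the error is on the low side, so it does not point to the crank sitting short of home.

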